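Pack away the layout white and poise the scriber over the signet ring

ROBOT

A 7-joint arm with a two-finger parallel gripper is mounted at the origin on the work surface. World frame = base frame: x ahead of the robot, y to its left, z up, the work surface at z = 0. Lengths are in m, angles in rad, forces in N, time in s.
With the tool pointing down it reaches from about 0.4 to 0.85 m from the base axis. Payload 4.4 kg.
Tool frame: the origin (TCP) lies between the finger pads; the fingertips stand 14 mm ahead of it and the grasp point (between the pads) lies 5 mm behind it; z points along the fingers, y is the direction in which the jaws open and shut (so a half turn about z gives the same grasp; the last joint's range is limited). The gripper opens to 94 mm and grips with 3 to 60 N. Pads are 16 mm wide; open, the fingers measure 119 mm over their backs; the gripper's body (75 mm by 177 mm) begins 78 mm behind the grasp point.
Start: joints at [1.199, 0.628, 0.038, 1.517, -0.027, 0.996, -0.02], TCP at [0.196, -0.62, 0.219] pointing down, gripper open.
Joint ranges: [-3.06, 3.06], [-0.37, 2.12], [-1.25, 1.32], [0.18, 2.47], [-1.1, 4.24], [0.23, 1.98], [-2.94, 2.94]. Speed limits (rad/s): [2.57, 2.57, 3.14, 3.14, 3.14, 3.14, 3.14].

INTERFACE

Orientations are given as [roll, pitch, yaw] about the fixed x, y, z axes, in that order (R = Rz(yaw) Ry(pitch) Rx(roll)).
In Python, from cell import env gives the robot as it stands.
- The arm moves only by the tool servo_tool, never from a script. Its argument "plan" is one flat list of numbers, 4 for each row, row after row: the shift along the tool's x, y, z in mm, then the turn about the tool's z in rad. A call has exactly 10 rows; each row shifts and turns the commanded pose from where the row before left it, along the tool's axes as they then stand; what a row does not reach is not made up. A row lasts 1/12 s, in which the tool goes at most 41.7 mm and 7.16 degrees, less where a joint would pass 70% of its speed; a pose out of reach is approached as far as the arm can. A call is refused whole if a number of a shift passes 41.7 or a number of a turn 0.125, either way. A call with a gripper value outside its range is refused whole. "hand" is the finger opening in mm, from 0 to 94, set as the call begins (left out, the last holds). The fingers move at their own pace and stop on an object; the grip force is fixed at half the most. Time passes only in rows, so rows that do not move let the fingers close, or fill a call up. It gives the time, the measured TCP pose, the force and the opening at its end, in the units of the state.
- env.read_state(): the state, without advancing time (a new reading comes with each control period).
- env.get_image(name): name is "scene" or "top"; returns a dict with "frame" (400x640x3 uint8, red, green, blue), "mtx" (3x3 intrinsics, pixels), "k1" (the pictures are not rectified: a ray, as slopes to the right and down, at radius r is drawn at 1 + k1 r^2 times it, then the intrinsics apply), "rvec" (rotation vector, rad) and "tvec" (3), from world to camera coordinates, as OpenCV has them. Camera axes: x right, y down, z forward; pixel columns grow to the right and rows downward; lengths in m; the calibration is good to about 2 mm. A picture is of the moment at which its call begins. There is no depth.
- env.job_done(): hands the job in, once; it reports no verdict.
The state is a dict: "time": time; "qpos": joint angles; "joint_velocities": joint speeds; "tau": joint torques, N m; "eef_pos": TCP position; "eef_rot": TCP orientation; "force": force on the tool from outside, world axes, zero at the start; "wrist_torque": the same for the moment, N m; "gripper_width": finger opening in m.
Only numpy, scipy, OpenCV 4.12 (cv2) and the standard library are available. Lean on these libraries where they do the work, as an engineer would, in place of code of your own. Each camera call takes 0.05 s, during which the arm holds its last target.

TASK

The ring in the ball vise has just been whitened for marking out: put the jar of layout white and the practice plate on its block back into the free space of the open pine box, standing upright on its floor between the bottle and the tin. Then draw the slim scriber up out of the tool stand, turn it from upright to a writing slant of about 45 degrees, point down, and finish while still holding it there, its point a centimetre or two above the middle of the ring's face and touching nothing; leave the other tools, the cabochon, the hammer and the brush where they are.

Things in the scene. Friction and masses are not known exactly. Their poses are not given: they have to be found in the camera images.
- jar: Squat straight-sided round jar of layout white, loose on the bench: white pot 41 mm across with a black screw cap 42 mm across, 50 mm tall overall (the cap is the upper 16 mm), about 0.1 kg. Origin: centre of its underside, z up.
- plate_block: Square copper practice plate on top of a hardwood block, loose on the bench: 40 x 40 mm, 45 mm tall, about 0.11 kg. Origin: centre of its underside, x and y along its sides, z up.
- box: Open pine box fixed to the bench: outside 188 mm along its x, 59 mm along its y, 24 mm tall; walls and floor 6 mm, so inside 176 x 47 mm and 18 mm deep; its contents stand well above its rim. It holds a single row of four things along x, with the bottle at one end and the tin at the other; about 92 mm of the row between them is free. Origin: centre of its underside.
- bottle: Amber bottle, 40 mm across, 71 mm tall with its narrow black cap, loose, standing at one end of the box. Origin: centre of its underside, z up.
- tin: Round metal tin, 41 mm across, 40 mm tall, loose, standing at the other end of the box. Origin: centre of its underside, z up.
- stand: Hardwood tool stand fixed to the bench: block 150 mm along its x, 50 mm along its y, 45 mm tall, with three upright 7.5 mm through holes on its x line at -50, 0 and +50 mm; in each stands one hand tool, point down, its ferrule resting on the block's top. Origin: centre of its underside.
- scriber: Scriber, the slimmest and tallest of the three tools in the stand (which hole varies): straight round ebony handle 13 mm thick with a brass ferrule, 150 mm long overall. Its axis is z, from the point (z = 0, the origin) to the butt (z = 150 mm): steel needle 5.5 mm thick up to z = 40 mm, ferrule 40 to 50 mm, straight handle 50 to 142 mm, then a rounded butt. About 35 g, balanced near z = 80 mm. In the stand the point is 40 mm deep in the block.
- scriber_tip (a point): The scriber's point.
- graver: Graver with a short mushroom-shaped handle, 32 mm across, standing in another hole of the stand, its top 60 mm above the block. Origin: its point. Leave it.
- burnisher: Burnisher with a pear-shaped handle 23 mm across, in the remaining hole, its top 90 mm above the block. Origin: its point. Leave it.
- vise: Steel engraving ball vise clamped to the far bench edge: round base 116 mm across, ball 104 mm across, jaws on top at 137 mm above the bench, with four pins standing 8 mm higher round the ring. The ball can turn stiffly about the vertical on its base. Origin: centre of the base's underside.
- ring_face (a point): Centre of the flat round face (15 mm across, level, looking up) of the bronze signet ring in the vise's jaws, 154 mm above the bench, the highest point of the vise.
- cabochon: Oval domed rose quartz cabochon lying on the bench before the vise, 32 x 24 x 10 mm. Origin: centre of its underside. Leave it.
- hammer: Chasing hammer lying on the left of the bench, 200 mm long. Leave it.
- brush: Brass wire brush lying on the right of the bench, 170 mm long. Leave it.
There are look-alikes about, which are no part of the job. There is more than one size of the plate_block; the one meant has the size given above.

How it is judged:
By the outcome, as a careful person would: the job done as asked, in the order asked, and still so for the second after the job is handed in, while the arm keeps its last pose, push and grip.
It also fails if it takes over 70 s, if anything falls off the work surface, if the arm or the gripper's body presses on something with over 40 N, if the wrist force passes 120 N, or if a joint passes its speed limit or range.

## Working session

There is one attempt and no reset: what is moved stays moved. The work goes in short steps, Python scripts to look and compute and a tool call to move; the robot and the scene stay as the last step left them, time stands still between calls to the robot, and variables do not carry over. Pictures are saved under pics/ and viewed, and the job is handed in when it is done.

Besides the shell and the picture viewer there is one more tool, called after "Call:" as name(argument=value, ...) on one line, values as JSON. servo_tool: Moves the arm, as the interface text tells. Its arguments: {"type":"object","properties":{"plan":{"type":"array"},"hand":{"type":"number"}},"required":["plan"]}

```bash
ls; mkdir -p pics; cat > h.py <<'E'
import numpy as np, cv2
from cell import env
def grab(n,f):
    d=env.get_image(n); cv2.imwrite(f'pics/{f}.png',cv2.cvtColor(d['frame'],cv2.COLOR_RGB2BGR)); np.savez(f'pics/{f}.npz',**{k:np.array(v) for k,v in d.items()}); return d
def load(f): 
    return dict(np.load(f'pics/{f}.npz'))
def cam(d):
    R,_=cv2.Rodrigues(np.array(d['rvec'],float)); t=np.array(d['tvec'],float).ravel(); return R,t
def ray(d,u,v):
    K=np.array(d['mtx']); x=(u-K[0,2])/K[0,0]; y=(v-K[1,2])/K[1,1]; k=float(d['k1'])
    rd=np.hypot(x,y); r=rd
    for _ in range(30): r=rd/(1+k*r*r)
    s=r/rd if rd>0 else 1
    R,t=cam(d); return -R.T@t, R.T@np.array([x*s,y*s,1.])
def onz(d,u,v,z):
    c,w=ray(d,u,v); return c+w*(z-c[2])/w[2]
def proj(d,P):
    R,t=cam(d); p=R@np.array(P,float)+t; x,y=p[0]/p[2],p[1]/p[2]; f=1+float(d['k1'])*(x*x+y*y); K=np.array(d['mtx'])
    return np.array([K[0,0]*x*f+K[0,2],K[1,1]*y*f+K[1,2]])
def tri(d1,p1,d2,p2):
    c1,w1=ray(d1,*p1);c2,w2=ray(d2,*p2)
    A=np.stack([w1,-w2],1); s=np.linalg.lstsq(A,c2-c1,rcond=None)[0]
    a=c1+s[0]*w1;b=c2+s[1]*w2; return (a+b)/2,np.linalg.norm(a-b)
E
python3 - <<'E'
from h import *
for n in('scene','top'):
    d=grab(n,n+'0'); R,t=cam(d); print(n,-R.T@t,R[2],d['mtx'],d['k1'])
s=env.read_state(); print(s)
E
```

```text
pics
scene [1.0563217  0.14190218 0.94227566] [-0.55993918 -0.11825962 -0.82005047] [[386.63837427   0.         316.30523183]
 [  0.         386.63837427 195.41710672]
 [  0.           0.           1.        ]] -0.021615938064502488
top [ 0.3342494  -0.01769586  1.26891572] [ 0.1184623   0.02823817 -0.99255695] [[388.76823532   0.         319.41339465]
 [  0.         388.76823532 194.35540422]
 [  0.           0.           1.        ]] 0.019048377256401728
{'time': 0.1, 'qpos': array([ 1.19919357,  0.62924   ,  0.03842033,  1.5182313 , -0.02696704,
        0.99629114, -0.02001925]), 'joint_velocities': array([-1.81707311e-04, -2.33064483e-03,  8.41580741e-04, -2.47728454e-03,
       -1.73153876e-03, -6.39738741e-04,  8.84568880e-05]), 'tau': array([ 2.60222798e-03, -5.50789189e+01,  1.14676896e+00, -1.87116212e+01,
       -5.23047312e-02,  1.91930233e-02,  5.77087349e-05]), 'eef_pos': array([ 0.19555543, -0.61930345,  0.21866619]), 'eef_rot': array([-3.13994041e+00,  2.82567779e-05,  3.05822051e-01]), 'force': array([ 0.14179705, -0.01329671, -0.4943312 ]), 'wrist_torque': array([-0.00173875, -0.00622001, -0.01895777]), 'gripper_width': 0.09385545432045138}
```

View pics/scene0.png

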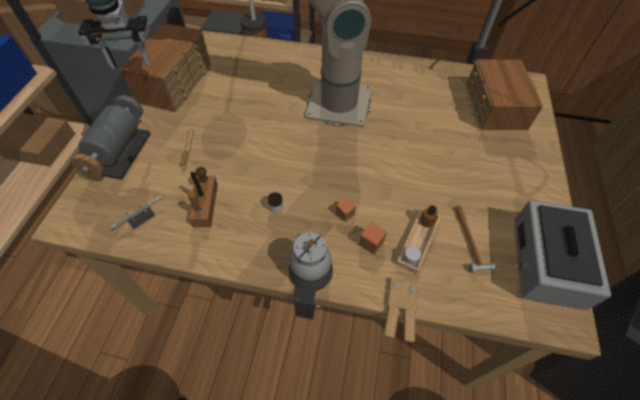

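View pics/top0.png

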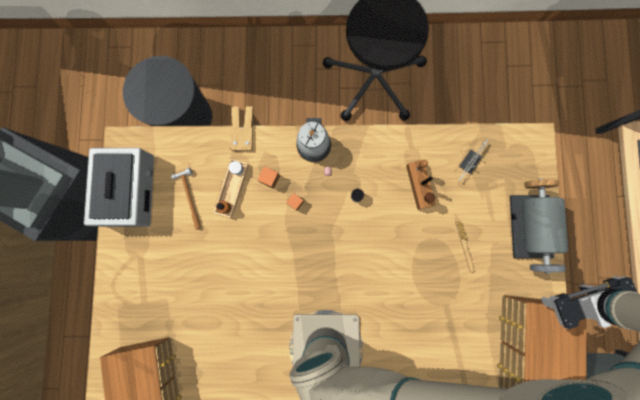

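The scene shows the stand at about (203,200), the jar at (276,203), two copper blocks at (346,209) and (373,237), the box at (420,240) and the vise at (310,258). In the top view they sit at about (423,185), (357,196), (295,202), (268,178), (232,188) and (314,140). I'll zoom in.

```bash
python3 - <<'E'
import cv2
t=cv2.imread('pics/top0.png'); s=cv2.imread('pics/scene0.png')
a=cv2.resize(t[110:230,200:380],None,fx=4.4,fy=4.4,interpolation=cv2.INTER_CUBIC)
cv2.imwrite('pics/ta.png',a)
cv2.imwrite('pics/tb.png',cv2.resize(t[140:230,390:500],None,fx=6,fy=6,interpolation=cv2.INTER_CUBIC))
cv2.imwrite('pics/sa.png',cv2.resize(s[180:290,260:460],None,fx=4,fy=4,interpolation=cv2.INTER_CUBIC))
cv2.imwrite('pics/sb.png',cv2.resize(s[150:240,160:300],None,fx=5.5,fy=5.5,interpolation=cv2.INTER_CUBIC))
E
```

```text
(no output)
```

View pics/ta.png

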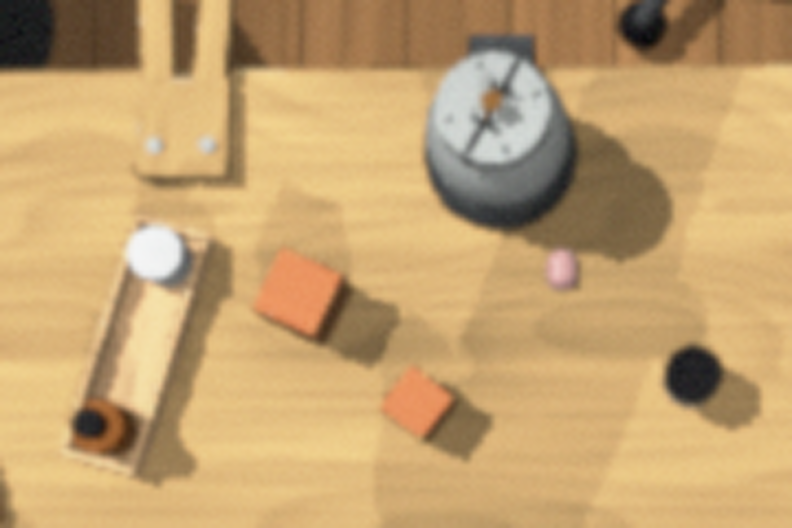

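View pics/tb.png

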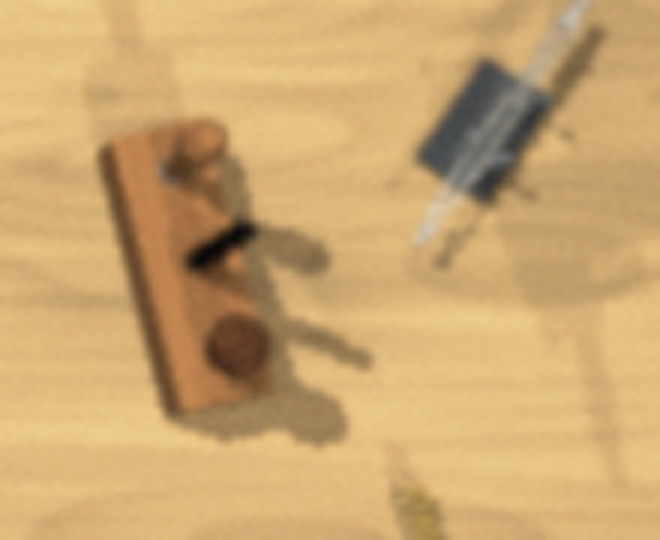

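View pics/sa.png

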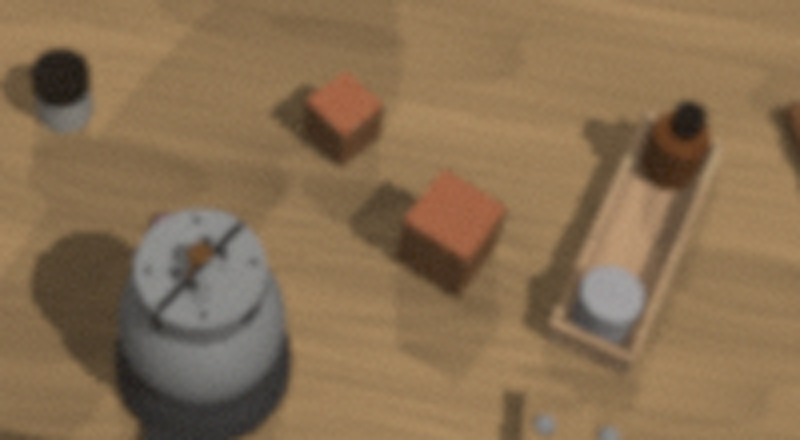

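View pics/sb.png

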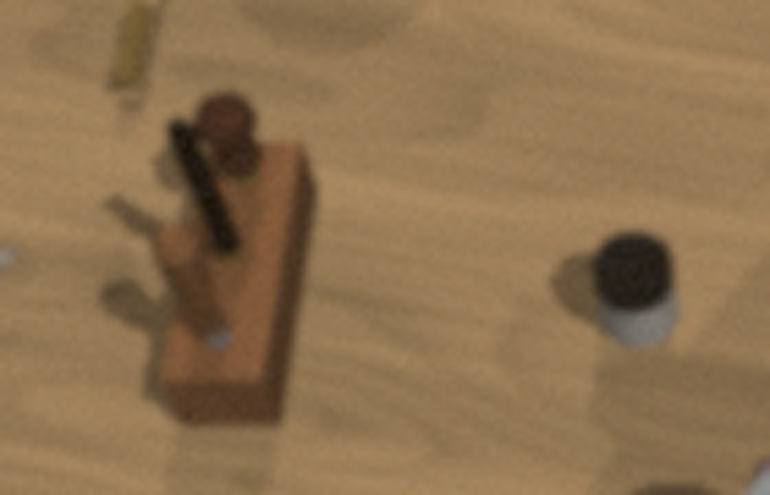

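Top view: the smaller copper plate is at about (295,202) and the larger one at (268,178). The jar cap is at (357,195), the scriber is the black tool in the middle hole from (422,184) to (432,178), and the ring is at (312,133). Next I'll measure these.

```bash
cat > m.py <<'E'
from h import *
T=load('top0');S=load('scene0')
def comps(d,lo,hi,roi,mina=20):
    u0,v0,u1,v1=roi; hsv=cv2.cvtColor(cv2.resize(d['frame'][v0:v1,u0:u1],None,fx=4,fy=4,interpolation=cv2.INTER_CUBIC),cv2.COLOR_RGB2HSV)
    m=cv2.inRange(hsv,lo,hi); cs,_=cv2.findContours(m,cv2.RETR_EXTERNAL,cv2.CHAIN_APPROX_NONE)
    out=[]
    for c in cs:
        if cv2.contourArea(c)>mina*16: out.append((c[:,0,:]+0.5)/4-0.5+[u0,v0])
    return out
def plane(d,c,z): return np.array([onz(d,u,v,z)[:2] for u,v in c],np.float32)
E
python3 - <<'E'
from m import *
for nm,d,roi in(('T',T,(250,160,320,215)),('S',S,(325,190,395,260))):
    f=d['frame']; 
    for p in ([(295,202),(268,178),(281,190)] if nm=='T' else [(346,205),(374,233),(350,215)]): print(p,cv2.cvtColor(f[p[1]:p[1]+1,p[0]:p[0]+1],cv2.COLOR_RGB2HSV).ravel())
    vlo=150 if nm=='T' else 125
    for c in comps(d,(0,100,vlo),(14,255,255),roi):
        for z in(.045,.056):
            r=cv2.minAreaRect(plane(d,c,z)*1000); print(nm,z,np.round(r[0],1),np.round(r[1],1),r[2])
# caps / circles
for nm,d,roi in(('T',T,(340,180,375,212)),('S',S,(262,185,290,215))):
    for c in comps(d,(0,0,0),(180,255,60),roi):
        p=plane(d,c,.050)*1000; print('jar',nm,cv2.minEnclosingCircle(p),cv2.fitEllipse(p))
E
```

```text
(295, 202) [ 11 149 234]
(268, 178) [ 11 149 235]
(281, 190) [ 18 120 125]
T 0.045 [459.9  97.3] [41.2 42. ] 52.8416862487793
T 0.056 [458.8  96.3] [40.8 41.6] 52.84175491333008
T 0.045 [540.3 184.3] [53.3 54. ] 65.42015838623047
T 0.056 [538.4 182.5] [52.8 53.5] 65.42057037353516
(346, 205) [  9 145 165]
(374, 233) [ 10 145 160]
(350, 215) [ 14 143  91]
S 0.045 [529.7 186.4] [55. 52.] 64.35985565185547
S 0.056 [536.2 185.9] [54.3 51.4] 64.35977935791016
S 0.045 [457.4  99.8] [42.7 40.9] 52.37431335449219
S 0.056 [464.8 100.3] [42.2 40.4] 52.374298095703125
jar T ((477.83917236328125, -101.75442504882812), 18.406951904296875) ((478.0169982910156, -101.88206481933594), (34.15580368041992, 35.954002380371094), 63.09543228149414)
jar S ((484.13458251953125, -98.51461791992188), 22.236175537109375) ((484.20953369140625, -98.45800018310547), (37.29784393310547, 44.30923843383789), 109.46271514892578)
```

```bash
python3 - <<'E'
from m import *
def W(d,pts,off,s,z): return np.array([onz(d,p[0]/s+off[0],p[1]/s+off[1],z)*1000 for p in pts])[:,:2].round(1)
b=W(T,[(137,220),(210,240),(66,453),(133,473)],(200,110),4.4,.024); print('boxT',b.tolist(),'c',b.mean(0),'len',np.linalg.norm(b[0]-b[2]),np.linalg.norm(b[1]-b[3]),'wid',np.linalg.norm(b[0]-b[1]))
b=W(S,[(552,322),(628,362),(648,115),(718,150)],(260,180),4,.024); print('boxS',b.tolist(),'c',b.mean(0),'len',np.linalg.norm(b[0]-b[2]),np.linalg.norm(b[1]-b[3]),'wid',np.linalg.norm(b[0]-b[1]))
print('standT',W(T,[(105,150),(178,412),(270,385)],(390,140),6,.045).tolist())
print('standS',W(S,[(165,380),(270,382),(300,142)],(160,150),5.5,.045).tolist())
print('scr holeT',W(T,[(190,262)],(390,140),6,.06),'butt',W(T,[(250,230)],(390,140),6,.15))
print('scr holeS',W(S,[(232,250)],(160,150),5.5,.05),'butt',W(S,[(180,124)],(160,150),5.5,.15))
print('tri butt',tri(T,(390+248/6,140+232/6),S,(160+181/5.5,150+124/5.5)))
print('ringT',W(T,[(492,101)],(200,110),4.4,.154),'ringS',W(S,[(200,255)],(260,180),4,.154))
print('tri ring',tri(T,(200+492/4.4,110+101/4.4),S,(260+200/4,180+254/4)))
print('tinT',W(T,[(156,252)],(200,110),4.4,.046),'S',W(S,[(611,295)],(260,180),4,.046))
print('botT',W(T,[(90,424)],(200,110),4.4,.077),'S',W(S,[(689,116)],(260,180),4,.077))
# bright blob of the tin, orange ring
f=T['frame']
for d,roi,nm,z in((T,(220,158,250,180),'tinT',.046),(S,(398,240,430,262),'tinS',.046)):
    for c in comps(d,(0,0,110),(180,55,255),roi): print(nm,cv2.minEnclosingCircle(plane(d,c,z)*1000))
for d,roi,nm,z in((T,(303,125,322,142),'ringT',.154),(S,(300,235,320,252),'ringS',.154)):
    for c in comps(d,(3,100,60),(25,255,255),roi,3): print(nm,cv2.minEnclosingCircle(plane(d,c,z)*1000), plane(d,c,z).mean(0))
E
```

```text
boxT [[597.1, 307.3], [581.7, 252.4], [423.3, 354.9], [408.6, 305.1]] c [502.675 304.925] len 180.2004439506185 180.94446661890495 wid 57.019031910406895
boxS [[587.0, 259.5], [605.0, 309.7], [412.4, 311.9], [431.7, 361.5]] c [509.025 310.65 ] len 182.2934996098325 180.87600725358797 wid 53.32954153187517
standT [[573.4, -262.7], [434.3, -296.9], [448.4, -344.9]]
standS [[591.6, -307.4], [581.8, -256.0], [436.8, -294.6]]
scr holeT [[ 511.2 -302. ]] butt [[ 513.4 -309.9]]
scr holeS [[ 513.8 -301.5]] butt [[ 510.9 -303.3]]
tri butt (array([ 0.51132292, -0.30586695,  0.15026998]), np.float64(0.006021511262493625))
ringT [[649.5  36.5]] ringS [[653.  42.]]
tri ring (array([0.65034725, 0.03899031, 0.14917558]), np.float64(0.0046157577027612015))
tinT [[568.6 287. ]] S [[571.5 292.1]]
botT [[439.9 322.7]] S [[444.7 329. ]]
tinT ((567.05517578125, 286.4239501953125), 25.550769805908203)
tinS ((571.3672485351562, 291.9730224609375), 22.560842514038086)
ringT ((651.249755859375, 37.44513702392578), 6.863284587860107) [0.6514906  0.03773231]
ringS ((652.5970458984375, 40.46904754638672), 8.114789009094238) [0.65203094 0.04038721]
```

Call:
servo_tool(plan=[28.3,-27.3,0,0,28.3,-27.3,0,0,28.3,-27.3,0,0,28.3,-27.3,0,0,28.3,-27.3,0,0,28.3,-27.3,0,0,28.3,-27.3,0,0,28.3,-27.3,0,0,28.3,-27.3,0,0,28.3,-27.3,0,0], hand=70)

```text
time: 0.93
eef_pos: [0.3838, -0.2724, 0.2194]
eef_rot: [-3.141, 0.0, 0.306]
force: [0.5, -0.2, -0.7]
gripper_width: 0.0699
```

Call:
servo_tool(plan=[28.3,-27.3,0,0,28.3,-27.3,0,0,28.3,-27.3,0,0,28.3,-27.3,0,0,28.3,-27.3,0,0,0,0,28,0.117,0,0,28,0.117,0,0,28,0.117,0,0,28,0.117,0,0,27,0.117])

```text
time: 1.77
eef_pos: [0.477, -0.1015, 0.0791]
eef_rot: [3.141, 0.0, -0.285]
force: [0.4, 0.1, -0.6]
gripper_width: 0.0699
```

```bash
cat > st.py <<'E'
import sys
from h import *
def st():
    s=env.read_state(); p=s['eef_pos']*1000; r=s['eef_rot']; print('t',round(s['time'],2),'p',p.round(1),'rot',np.degrees(r).round(1),'q',s['qpos'].round(2),'F',s['force'].round(1),'w',round(s['gripper_width']*1000,1)); return p,r
def go(x,y,z=None,yaw=None):
    p,r=st(); R=cv2.Rodrigues(np.zeros(3))[0]
    a=r[2]; d=np.array([x-p[0],y-p[1],0 if z is None else z-p[2]])
    print('tool dx',round(d[0]*np.cos(a)+d[1]*np.sin(a),1),'dy',round(d[0]*np.sin(a)-d[1]*np.cos(a),1),'dz',round(-d[2],1),'turn',None if yaw is None else round(a-np.radians(yaw),3))
if __name__=='__main__': go(*[float(v) for v in sys.argv[1:]])
E
python3 st.py 477.5 -100.5 35 -16.1; python3 -c "
from h import *
grab('top','top1');grab('scene','scene1')
for f,r in(('top1',(180,250,320,400)),('scene1',(160,270,230,330))):
    i=cv2.imread(f'pics/{f}.png')[r[0]:r[1],r[2]:r[3]]; cv2.imwrite(f'pics/{f}c.png',cv2.resize(i,None,fx=6,fy=6,interpolation=cv2.INTER_CUBIC))
"
```

```text
t 1.77 p [ 477.  -101.5   79.1] rot [180.    0.  -16.3] q [ 0.08  0.63  0.11  2.09 -0.15  0.43 -1.55] F [ 0.4  0.1 -0.6] w 69.9
tool dx 0.2 dy -1.1 dz 44.1 turn -0.004
```

Call:
servo_tool(plan=[0,-1,15,0,0,0,15,0,0,0,14,0,0,0,0,0,0,0,0,0,0,0,0,0,0,0,0,0,0,0,0,0,0,0,0,0,0,0,0,0])

```text
time: 2.7
eef_pos: [0.4778, -0.1006, 0.037]
eef_rot: [-3.141, -0.001, -0.279]
force: [0.0, 0.5, -0.4]
gripper_width: 0.0699
```

Call:
servo_tool(plan=[0,0,0,0,0,0,0,0,0,0,0,0,0,0,0,0,0,0,0,0,0,0,0,0,0,0,0,0,0,0,0,0,0,0,0,0,0,0,0,0], hand=30)

```text
time: 3.53
eef_pos: [0.4775, -0.1006, 0.0364]
eef_rot: [3.142, 0.0, -0.279]
force: [0.7, 0.2, -0.2]
gripper_width: 0.0417
```

```bash
python3 st.py 527.8 301.2 35 -16.1
```

```text
t 3.53 p [ 477.5 -100.6   36.4] rot [180.   0. -16.] q [ 0.1   0.71  0.08  2.11 -0.16  0.33 -1.54] F [ 0.7  0.2 -0.2] w 41.7
tool dx -62.4 dy -400.1 dz 1.4 turn 0.002
```

Call:
servo_tool(plan=[0,0,-30,0,0,0,-30,0,0,0,-30,0,-6.2,-40,0,0,-6.2,-40,0,0,-6.2,-40,0,0,-6.2,-40,0,0,-6.2,-40,0,0,-6.2,-40,0,0,-6.2,-40,0,0])

```text
time: 4.37
eef_pos: [0.5126, 0.1826, 0.1265]
eef_rot: [3.141, 0.0, -0.279]
force: [0.0, -1.0, -0.9]
gripper_width: 0.0412
```

Call:
servo_tool(plan=[-6.2,-40,0,0,-6.2,-40,0,0,-6.2,-40,0,0,0,0,17,0,0,0,17,0,0,0,16,0,0,0,0,0,0,0,0,0,0,0,0,0,0,0,0,0])

```text
time: 5.2
eef_pos: [0.5288, 0.3011, 0.0776]
eef_rot: [-3.14, -0.001, -0.28]
force: [0.6, -1.0, -0.9]
gripper_width: 0.0413
```

```bash
python3 st.py 527.8 301.2 42.4 -16.1; python3 -c "
from h import *
grab('top','top2');grab('scene','scene2')
for f,r in(('top2',(150,230,200,290)),('scene2',(180,290,370,470))):
    i=cv2.imread(f'pics/{f}.png')[r[0]:r[1],r[2]:r[3]]; cv2.imwrite(f'pics/{f}c.png',cv2.resize(i,None,fx=6,fy=5.4,interpolation=cv2.INTER_CUBIC))
"
```

```text
t 5.2 p [528.8 301.1  77.6] rot [-1.799e+02 -1.000e-01 -1.600e+01] q [-0.68  0.76  0.19  1.76 -0.22  0.64 -2.22] F [ 0.6 -1.  -0.9] w 41.3
tool dx -1.0 dy 0.2 dz 35.2 turn 0.001
```

View pics/top2c.png

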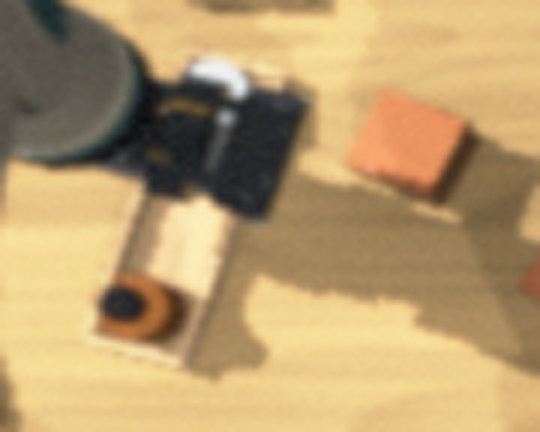

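View pics/scene2c.png

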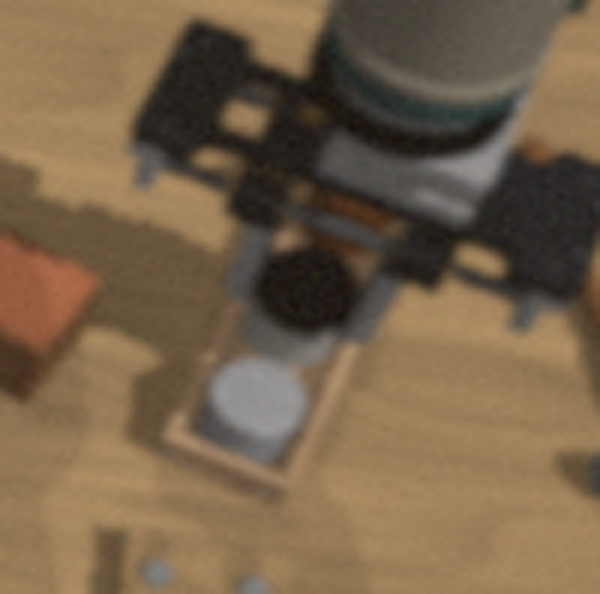

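The scene view shows the jar's black cap at about (421,233) over the box, with the tin at (413,255). I'll use the known jar position to correct the scene camera's bias.

```bash
python3 - <<'E'
from h import *
S=load('scene2')
print(proj(S,(.5288,.3011,.0912)), onz(S,421.2,233.3,.0912)*1000)
f=lambda x,y:(x/6+370,y/5.4+180)
print('tin',onz(S,*f(258,400),.046)*1000)
for p in [(165,437),(290,490),(362,335),(205,352)]: print(onz(S,*f(*p),.024)*1000)
T=load('top2')
g=lambda x,y:(x/6+200,y/5.4+150)
for p in [(90,338),(183,365),(140,180),(238,222)]: print('T',onz(T,*g(*p),.024)*1000)
E
```

```text
[421.16084892 231.39676402] [534.3229464  301.50216758  91.2       ]
tin [572.29588042 292.76651675  46.        ]
[588.45102776 258.36807947  24.        ]
[604.97517376 313.04669882  24.        ]
[515.04559514 339.59654649  24.        ]
[538.94397686 271.63557196  24.        ]
T [424.48733568 354.91010367  24.        ]
T [408.26330541 304.17458947  24.        ]
T [519.86010182 330.74484037  24.        ]
T [494.16607765 276.68090821  24.        ]
```

Call:
servo_tool(plan=[0,0,6,0,0,0,6,0,0,0,0,0,0,0,0,0,0,0,0,0,0,0,0,0,0,0,0,0,0,0,0,0,0,0,0,0,0,0,0,0])

```text
time: 6.13
eef_pos: [0.5282, 0.301, 0.0646]
eef_rot: [-3.141, -0.0, -0.279]
force: [-0.2, -0.5, -0.1]
gripper_width: 0.0414
```

```bash
python3 st.py 527.8 301.2 42.4 -16.1; python3 -c "
from h import *
grab('scene','scene3')
i=cv2.imread('pics/scene3.png')[220:275,395:450]; cv2.imwrite('pics/scene3c.png',cv2.resize(i,None,fx=10,fy=10,interpolation=cv2.INTER_CUBIC))
"
```

```text
t 6.13 p [528.2 301.   64.6] rot [-180.   -0.  -16.] q [-0.68  0.78  0.18  1.77 -0.22  0.62 -2.22] F [-0.2 -0.5 -0.1] w 41.4
tool dx -0.4 dy -0.0 dz 22.2 turn 0.002
```

View pics/scene3c.png

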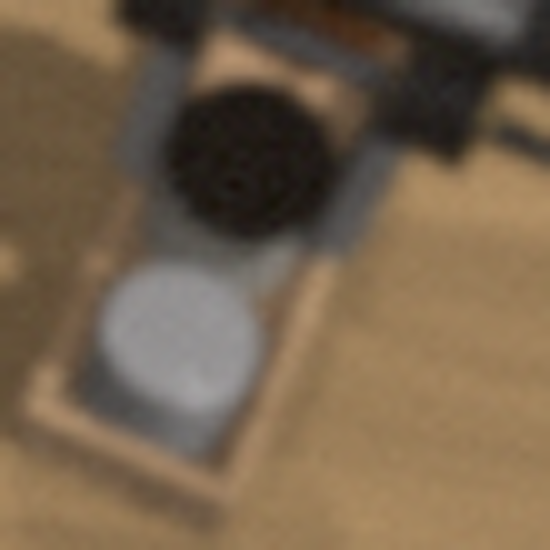

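```bash
python3 - <<'E'
from h import *
S=load('scene3'); f=lambda x,y:(x/10+395-.45,y/10+220-.45)
n=np.array([.277,.961]);u=np.array([.961,-.277])
def q(p,z,l): w=onz(S,*f(*p),z)[:2]*1000; print(l,w.round(1),'u',round(w@u,1),'n',round(w@n,1))
q((252,162),.0782,'cap'); print('true cap',np.array([528.2,301])@u,np.array([528.2,301])@n)
q((237,210),.0506,'tips mid')
for p in((120,172),(160,180),(318,240),(355,255)): q(p,.0506,'tip')
for p in((22,405),(98,245),(60,325)): q(p,.024,'left outer')
for p in((235,505),(340,262),(290,385)): q(p,.024,'right outer')
q((180,335),.046,'tin')
E
```

```text
cap [534.3 300.7] u 430.2 n 437.0
true cap 424.2232 435.5724
tips mid [532.8 302.8] u 428.1 n 438.5
tip [527.8 272. ] u 431.8 n 407.6
tip [528.  282.5] u 429.2 n 417.7
tip [537.3 323.9] u 426.6 n 460.1
tip [539.8 333.5] u 426.3 n 470.0
left outer [586.4 256.2] u 492.5 n 408.7
left outer [535.4 271.8] u 439.3 n 409.6
left outer [561.2 263.9] u 466.2 n 409.1
right outer [603.2 312.2] u 493.2 n 467.1
right outer [527.3 335.4] u 413.8 n 468.4
right outer [566.3 324.2] u 454.4 n 468.5
tin [569.6 291.4] u 466.7 n 437.9
```

Call:
servo_tool(plan=[-2.5,-1,0,0,-2.2,0,0,0,0,0,0,0,0,0,4,0,0,0,4,0,0,0,4,0,0,0,3,0,0,0,0,0,0,0,0,0,0,0,0,0])

```text
time: 7.02
eef_pos: [0.524, 0.3032, 0.0495]
eef_rot: [3.142, -0.0, -0.279]
force: [-0.1, 0.2, -0.5]
gripper_width: 0.0413
```

```bash
python3 st.py 527.8 301.2 42.4 -16.1; python3 -c "
from h import *
grab('scene','scene4')
i=cv2.imread('pics/scene4.png')[220:275,395:450]; cv2.imwrite('pics/scene4c.png',cv2.resize(i,None,fx=10,fy=10,interpolation=cv2.INTER_CUBIC))
"
```

```text
t 7.02 p [524.  303.2  49.5] rot [180.  -0. -16.] q [-0.68  0.8   0.17  1.78 -0.23  0.59 -2.22] F [-0.1  0.2 -0.5] w 41.3
tool dx 4.2 dy 0.9 dz 7.1 turn 0.002
```

View pics/scene4c.png

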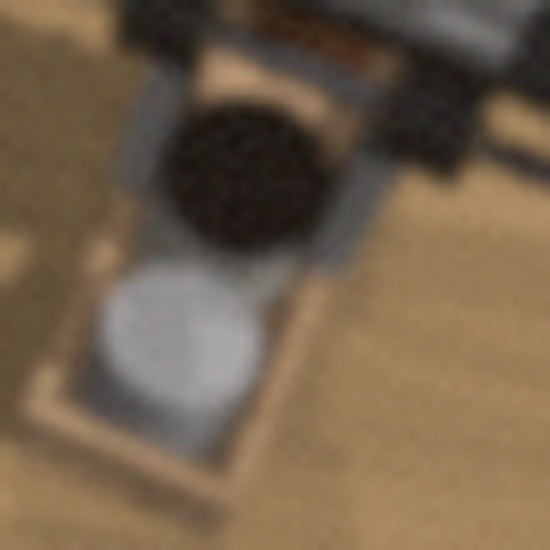

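The scene view shows the jar inside the walls, with its cap at about (419,237), and the tin unmoved at (413,253). I'll lower it the rest of the way and release.

Call:
servo_tool(plan=[0,0,3,0,0,0,3,0,0,0,1.5,0,0,0,0,0,0,0,0,0,0,0,0,0,0,0,0,0,0,0,0,0,0,0,0,0,0,0,0,0])

```text
time: 7.9
eef_pos: [0.5239, 0.3032, 0.0424]
eef_rot: [-3.141, -0.0, -0.279]
force: [-1.9, -0.8, 5.5]
gripper_width: 0.0414
```

Call:
servo_tool(plan=[0,0,0,0,0,0,0,0,0,0,0,0,0,0,0,0,0,0,-5,0,0,0,-30,0,0,0,-30,0,0,40,0,0,0,40,0,0,0,40,0,0], hand=58)

```text
time: 8.73
eef_pos: [0.4908, 0.1874, 0.1079]
eef_rot: [-3.14, -0.002, -0.277]
force: [-0.3, -0.8, -0.8]
gripper_width: 0.0579
```

```bash
python3 st.py 458.7 98.5 36 -37.4; python3 -c "
from h import *
grab('scene','scene5');grab('top','top5')
i=cv2.imread('pics/scene5.png')[200:275,390:465]; i=cv2.resize(i,None,fx=7,fy=7,interpolation=cv2.INTER_CUBIC)
j=cv2.imread('pics/top5.png')[150:225,200:240]; j=cv2.resize(j,None,fx=7,fy=7,interpolation=cv2.INTER_CUBIC)
cv2.imwrite('pics/c5.png',np.hstack([i[:,:515],j]))
"
```

```text
t 8.73 p [490.8 187.4 107.9] rot [-1.799e+02 -1.000e-01 -1.590e+01] q [-0.54  0.62  0.18  1.97 -0.19  0.56 -2.07] F [-0.3 -0.8 -0.8] w 57.9
tool dx -6.6 dy 94.2 dz 71.9 turn 0.376
```

View pics/c5.png

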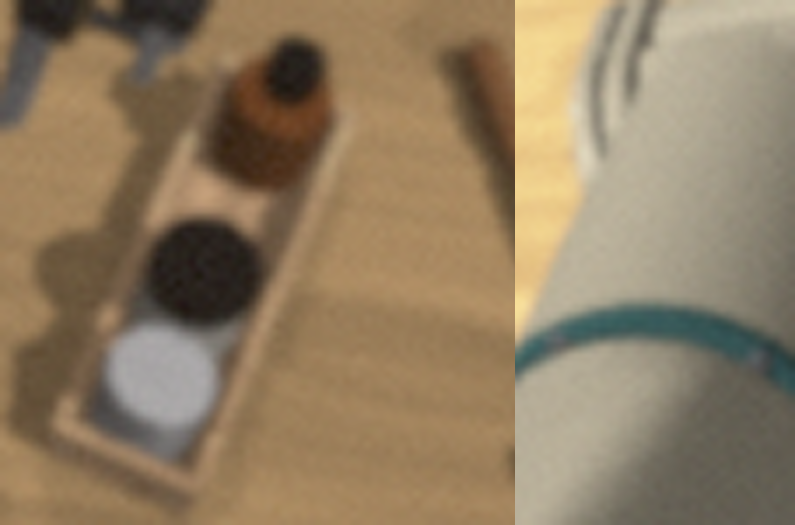

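Call:
servo_tool(plan=[-2.2,31.4,0,0,-2.2,31.4,0,0,-2.2,31.4,0,0,0,0,0,0.094,0,0,5,0.094,0,0,5,0.094,0,0,5,0.094,0,0,20,0,0,0,0,0,0,0,0,0], hand=66)

```text
time: 9.67
eef_pos: [0.4581, 0.0993, 0.0717]
eef_rot: [3.14, 0.001, -0.655]
force: [-0.6, 0.3, 0.9]
gripper_width: 0.066
```

```bash
python3 st.py 458.7 98.5 36 -37.4; python3 -c "
from h import *
S=grab('scene','scene6')
i=cv2.imread('pics/scene6.png')[175:235,315:375]; i=cv2.resize(i,None,fx=8,fy=8,interpolation=cv2.INTER_CUBIC)
cv2.imwrite('pics/c6.png',i)
u=np.array([.961,-.277]);n=np.array([.277,.961])
for p,z in(((432.1,210),.077),((419.3,238.9),.056)):
    w=onz(S,*p,z)[:2]*1000; print(w,w@u,w@n)
"
```

```text
t 9.67 p [458.1  99.3  71.7] rot [ 1.799e+02  1.000e-01 -3.750e+01] q [-0.42  0.64  0.21  2.14 -0.34  0.39 -2.16] F [-0.6  0.3  0.9] w 66.0
tool dx 1.0 dy 0.3 dz 35.7 turn -0.002
[448.01912911 328.755494  ] 339.4811112316628 440.0353284983351
[530.5230032  304.18584331] 425.5731274755445 439.27746730937605
```

View pics/c6.png

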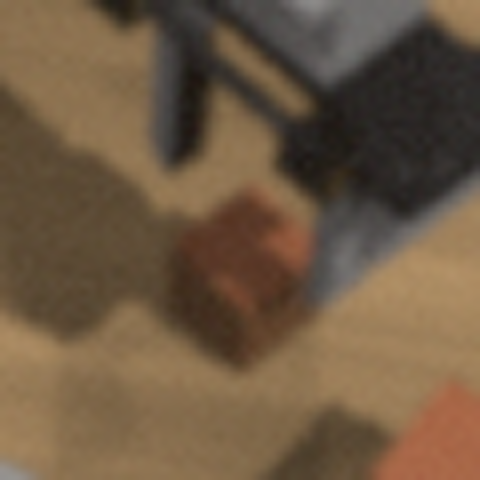

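The scene crop shows the block top at about (346,205), midway between the fingers. I'll descend and grip.

Call:
servo_tool(plan=[0,0,12,0,0,0,12,0,0,0,11.7,0,0,0,0,0,0,0,0,0,0,0,0,0,0,0,0,0,0,0,0,0,0,0,0,0,0,0,0,0])

```text
time: 10.55
eef_pos: [0.4588, 0.0993, 0.0366]
eef_rot: [-3.141, -0.0, -0.655]
force: [0.2, -0.9, -0.1]
gripper_width: 0.0657
```

Call:
servo_tool(plan=[0,0,0,0,0,0,0,0,0,0,0,0,0,0,0,0,0,0,0,0,0,0,0,0,0,0,0,0,0,0,0,0,0,0,0,0,0,0,0,0], hand=30)

```text
time: 11.38
eef_pos: [0.4585, 0.0991, 0.0363]
eef_rot: [3.141, 0.0, -0.655]
force: [0.4, -0.7, 0.8]
gripper_width: 0.0397
```

```bash
python3 st.py 482.2 315.3 42 -16.1
```

```text
t 11.38 p [458.5  99.1  36.3] rot [180.    0.  -37.5] q [-0.38  0.71  0.16  2.16 -0.36  0.3  -2.14] F [ 0.4 -0.7  0.8] w 39.7
tool dx -112.9 dy -185.9 dz -5.7 turn -0.374
```

Call:
servo_tool(plan=[0,0,-30,0,0,0,-30,0,0,0,-30,0,-18.8,-31,0,0,-18.8,-31,0,0,-18.8,-31,0,0,-18.8,-31,0,0,-18.8,-31,0,0,-18.9,-30.9,0,0,0,0,0,-0.094])

```text
time: 12.22
eef_pos: [0.4812, 0.3256, 0.1258]
eef_rot: [-3.136, 0.002, -0.55]
force: [0.1, 0.6, -0.3]
gripper_width: 0.0395
```

Call:
servo_tool(plan=[0,0,0,-0.094,0,0,0,-0.093,0,0,0,-0.093,0,0,20,0,0,0,20,0,0,0,18,0,0,0,0,0,0,0,0,0,0,0,0,0,0,0,0,0])

```text
time: 13.05
eef_pos: [0.4831, 0.3158, 0.0694]
eef_rot: [-3.14, -0.001, -0.281]
force: [-0.3, 0.5, -1.4]
gripper_width: 0.0399
```

```bash
python3 st.py 482.2 315.3 42 -16.1;  python3 -c "
from h import *
S=grab('scene','scene7'); grab('top','top7')
i=cv2.imread('pics/scene7.png')[195:270,385:460]; i=cv2.resize(i,None,fx=7.5,fy=7.5,interpolation=cv2.INTER_CUBIC)
cv2.imwrite('pics/c7.png',i)
i=cv2.imread('pics/top7.png')[140:230,200:290]; i=cv2.resize(i,None,fx=6,fy=6,interpolation=cv2.INTER_CUBIC)
cv2.imwrite('pics/c7t.png',i)
"
```

```text
t 13.05 p [483.1 315.8  69.4] rot [-1.799e+02 -1.000e-01 -1.610e+01] q [-0.75  0.74  0.2   1.85 -0.25  0.57 -2.25] F [-0.3  0.5 -1.4] w 39.9
tool dx -0.7 dy 0.7 dz 27.4 turn -0.0
```

View pics/c7.png

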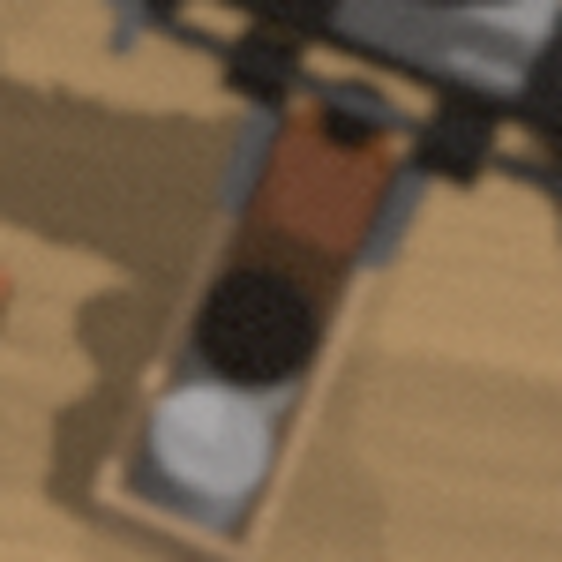

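View pics/c7t.png

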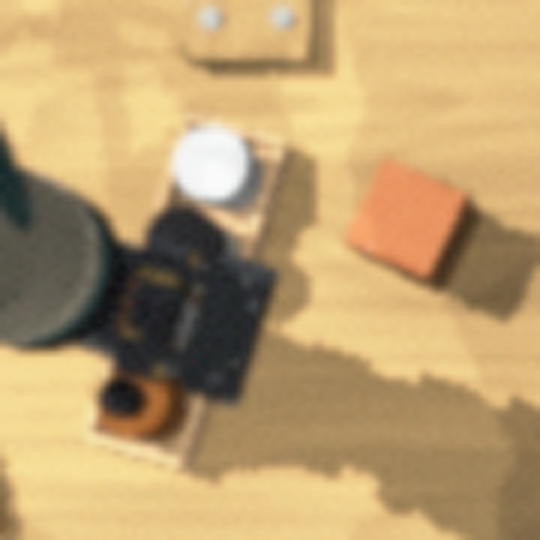

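```bash
python3 - <<'E'
from h import *
S=load('scene7'); f=lambda x,y:(x/7.5+385-.43,y/7.5+195-.43)
n=np.array([.277,.961]);u=np.array([.961,-.277])
def q(p,z,l): w=onz(S,*f(*p),z)[:2]*1000; print(l,w.round(1),'u',round(w@u,1),'n',round(w@n,1))
p=np.array([483.1,315.8]);print('true',p@u,p@n)
q((243,222),.078,'bl fl');q((347,256),.078,'bl fr');q((290,100),.078,'bl nl')
q((258,325),.056,'jar');q((357,100),.077,'bottle cap')
for a in((240,205),(365,258)): q(a,.0554,'tips')
for a in((97,490),(225,215)): q(a,.024,'L')
for a in((250,555),(370,275)): q(a,.024,'R')
T=load('top7'); g=lambda x,y:(x/6+200-.4,y/6+140-.4)
for a,z,l in(((122,397),.077,'bottle'),((212,163),.046,'tin'),((186,238),.056,'jar')):
    w=onz(T,*g(*a),z)[:2]*1000; print('T',l,w.round(1),w@u,w@n)
E
```

```text
true 376.78249999999997 437.3025
bl fl [501.2 291.7] u 400.8 n 419.1
bl fr [507.4 327.6] u 396.9 n 455.4
bl nl [446.9 305. ] u 345.0 n 416.9
jar [527.7 303.2] u 423.2 n 437.5
bottle cap [441.2 328.7] u 333.0 n 438.1
tips [479.8 294.1] u 379.6 n 415.6
tips [492.6 338.7] u 379.6 n 462.0
L [585.5 258.1] u 491.2 n 410.2
L [464.8 294.4] u 365.2 n 411.6
R [599.2 311.6] u 489.5 n 465.4
R [479.5 347.7] u 364.5 n 467.0
T bottle [441.8 324.4] 334.7009569032581 434.1087632113502
T tin [570.2 288.7] 468.035785278864 435.4047112261705
T jar [528.1 299. ] 424.64939101093574 433.5916113310143
```

Call:
servo_tool(plan=[-1.4,0,0,0,0,0,0,0,0,0,5,0,0,0,5,0,0,0,4,0,0,0,3,0,0,0,0,0,0,0,0,0,0,0,0,0,0,0,0,0])

```text
time: 13.98
eef_pos: [0.4811, 0.3158, 0.0514]
eef_rot: [-3.141, -0.0, -0.281]
force: [-1.0, 0.5, -1.0]
gripper_width: 0.0398
```

Call:
servo_tool(plan=[0,0,3,0,0,0,3,0,0,0,3,0,0,0,1.5,0,0,0,0,0,0,0,0,0,0,0,0,0,0,0,0,0,0,0,0,0,0,0,0,0])

```text
time: 14.82
eef_pos: [0.481, 0.3158, 0.0422]
eef_rot: [-3.141, 0.0, -0.281]
force: [-3.1, -2.0, 13.1]
gripper_width: 0.0399
```

```bash
python3 st.py 481.7 315.6 42 -16.1;  python3 -c "
from h import *
S=grab('scene','scene8')
i=cv2.imread('pics/scene8.png')[195:270,385:460]; i=cv2.resize(i,None,fx=7.5,fy=7.5,interpolation=cv2.INTER_CUBIC)
cv2.imwrite('pics/c8.png',i)
"
```

```text
t 14.82 p [481.  315.8  42.2] rot [-180.     0.   -16.1] q [-0.74  0.78  0.18  1.87 -0.26  0.52 -2.24] F [-3.1 -2.  13.1] w 39.9
tool dx 0.8 dy 0.0 dz 0.2 turn -0.0
```

View pics/c8.png

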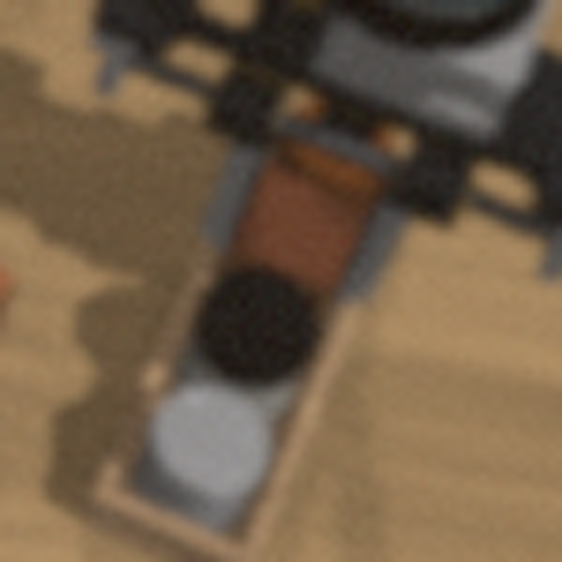

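Call:
servo_tool(plan=[0,0,0,0,0,0,0,0,0,0,0,0,0,0,-5,0,0,0,-35,0,0,0,-35,0,0,0,-35,0,0,0,-35,0,12.6,36.6,0,0,12.6,36.6,0,0], hand=56)

```text
time: 15.7
eef_pos: [0.486, 0.2408, 0.1881]
eef_rot: [-3.137, -0.004, -0.275]
force: [0.0, -1.5, -0.3]
gripper_width: 0.056
```

Call:
servo_tool(plan=[12.6,36.6,0,0,12.6,36.6,0,0,12.6,36.6,0,0,12.6,36.6,0,0,12.6,36.6,0,0,12.6,36.6,0,0,12.6,36.6,0,0,12.6,36.6,0,0,12.6,36.6,0,0,12.6,36.6,0,0])

```text
time: 16.53
eef_pos: [0.504, -0.1501, 0.186]
eef_rot: [-3.141, -0.0, -0.281]
force: [0.7, 0.5, 0.9]
gripper_width: 0.0556
```

```bash
python3 st.py 512.3 -302.5 180 14.4;  python3 -c "
from h import *
S=grab('scene','scene9'); grab('top','top9')
i=cv2.imread('pics/scene9.png')[195:270,385:450]; i=cv2.resize(i,None,fx=6,fy=6,interpolation=cv2.INTER_CUBIC)
j=cv2.imread('pics/top9.png')[150:225,200:260]; j=cv2.resize(j,None,fx=6,fy=6,interpolation=cv2.INTER_CUBIC)
cv2.imwrite('pics/c9.png',np.hstack([i,j]))
"
```

```text
t 16.53 p [ 504.  -150.1  186. ] rot [-180.    -0.   -16.1] q [ 0.07  0.51  0.25  1.9  -0.17  0.75 -1.44] F [0.7 0.5 0.9] w 55.6
tool dx 50.3 dy 144.1 dz 6.0 turn -0.533
```

View pics/c9.png

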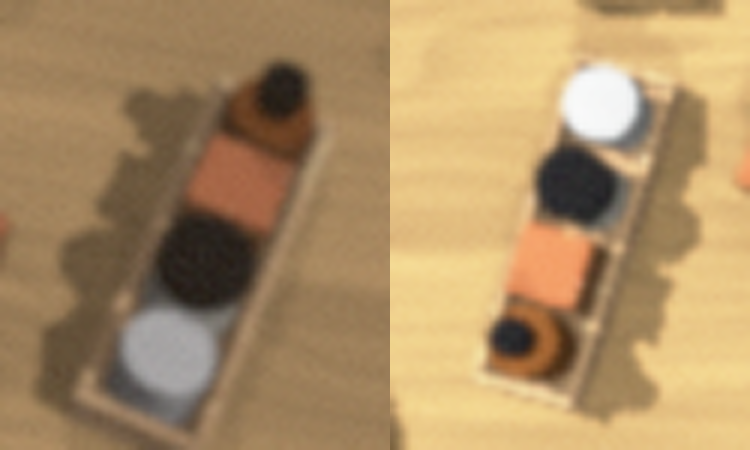

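View pics/top9.png

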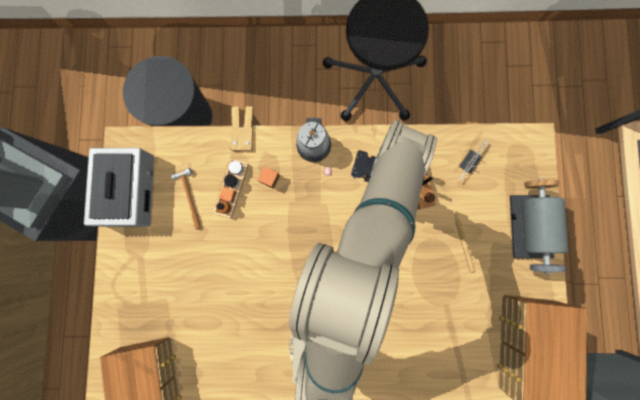

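The crops show the tin, jar, block and bottle standing upright in one row inside the box. Next is the scriber.

Call:
servo_tool(plan=[12.4,36.1,0,0,12.4,36.1,0,0,12.4,35.5,0,0,12.4,35.5,0,0,0,0,0,-0.107,0,0,0,-0.107,0,0,0,-0.107,0,0,0,-0.107,0,0,0,-0.105,0,0,0,0], hand=50)

```text
time: 17.47
eef_pos: [0.5123, -0.2987, 0.1857]
eef_rot: [-3.141, -0.0, 0.255]
force: [0.1, 0.8, 0.4]
gripper_width: 0.0502
```

```bash
python3 st.py 511.5 -302 100 14.4;  python3 -c "
from h import *
S=grab('scene','scene10'); grab('top','top10')
i=cv2.imread('pics/scene10.png')[140:235,150:245]; i=cv2.resize(i,None,fx=6,fy=6,interpolation=cv2.INTER_CUBIC)
cv2.imwrite('pics/c10.png',i)
print(proj(S,(.5115,-.302,.155)),proj(S,(.5115,-.302,.05)))
"
```

```text
t 17.47 p [ 512.3 -298.7  185.7] rot [-179.9   -0.    14.6] q [ 0.43  0.59  0.08  1.72 -0.06  0.84 -0.78] F [0.1 0.8 0.4] w 50.2
tool dx -1.6 dy 3.0 dz 85.7 turn 0.004
[192.5933379  171.62060159] [202.31966273 194.78141869]
```

View pics/c10.png

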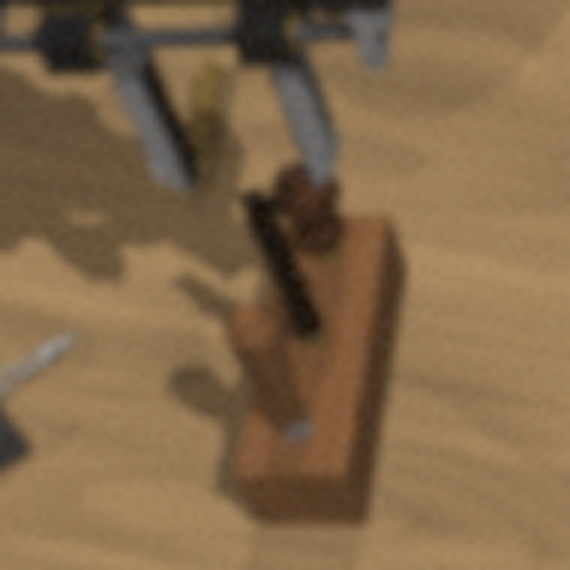

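```bash
python3 -c "
from h import *
S=load('scene10')
print(proj(S,(.5123,-.2987,.155)),proj(S,(.5123,-.2987,.1717)))
print(onz(S,191.1,170.2,.1717)*1000,'tips', onz(S,192.6,173.3,.155)*1000,'butt top', onz(S,150+310/6-.4,140+330/6-.4,.05)*1000,'foot')
"
```

```text
[193.66364468 172.06224472] [191.97696774 168.01200165]
[ 519.49998828 -298.11994782  171.7       ] tips [ 516.71357718 -299.83558436  155.        ] butt top [ 511.52748782 -305.15269135   50.        ] foot
```

Call:
servo_tool(plan=[-2.4,2,0,0,0,0,0,0,0,0,15,0,0,0,15,0,0,0,15,0,0,0,15,0,0,0,14,0,0,0,11,0,0,0,0,0,0,0,0,0])

```text
time: 18.4
eef_pos: [0.5102, -0.302, 0.1005]
eef_rot: [-3.141, 0.001, 0.251]
force: [0.6, 0.6, 0.2]
gripper_width: 0.05
```

```bash
python3 st.py 510.5 -301.2 100 14.4;  python3 -c "
from h import *
S=grab('scene','scene11'); grab('top','top11')
i=cv2.imread('pics/scene11.png')[140:235,150:245]; i=cv2.resize(i,None,fx=6,fy=6,interpolation=cv2.INTER_CUBIC)
cv2.imwrite('pics/c11.png',i)
"
```

```text
t 18.4 p [ 510.2 -302.   100.5] rot [-180.     0.    14.4] q [ 0.44  0.7   0.07  1.79 -0.07  0.66 -0.76] F [0.6 0.6 0.2] w 50.0
tool dx 0.5 dy -0.7 dz 0.5 turn -0.0
```

View pics/c11.png

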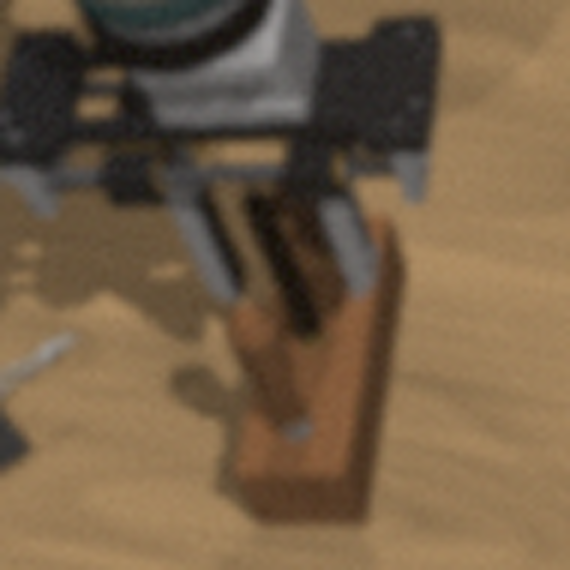

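The scriber stands centred between the fingers, with tips at about (188,190) and (209,188) and the scriber between at (199,189). Closing.

Call:
servo_tool(plan=[0,0,0,0,0,0,0,0,0,0,0,0,0,0,0,0,0,0,0,0,0,0,0,0,0,0,0,0,0,0,0,0,0,0,0,0,0,0,0,0], hand=5)

```text
time: 19.33
eef_pos: [0.5109, -0.3033, 0.1011]
eef_rot: [3.139, -0.001, 0.251]
force: [0.3, -4.1, -0.7]
gripper_width: 0.0126
```

Call:
servo_tool(plan=[0,0,0,0,0,0,-5,0,0,0,-10,0,0,0,-10,0,0,0,-10,0,0,0,-10,0,0,0,0,0,0,0,0,0,0,0,0,0,0,0,0,0])

```text
time: 20.17
eef_pos: [0.5098, -0.3009, 0.145]
eef_rot: [-3.139, 0.001, 0.252]
force: [-0.5, 0.7, -0.3]
gripper_width: 0.0128
```

```bash
python3 st.py 510.5 -301.2 150 -75.6;  python3 -c "
from h import *
S=grab('scene','scene12'); grab('top','top12')
i=cv2.imread('pics/scene12.png')[140:235,150:245]; i=cv2.resize(i,None,fx=6,fy=6,interpolation=cv2.INTER_CUBIC)
cv2.imwrite('pics/c12.png',i)
"
```

```text
t 20.17 p [ 509.8 -300.9  145. ] rot [-1.799e+02  1.000e-01  1.450e+01] q [ 0.44  0.64  0.08  1.76 -0.07  0.75 -0.77] F [-0.5  0.7 -0.3] w 12.8
tool dx 0.6 dy 0.5 dz -5.0 turn 1.572
```

View pics/c12.png

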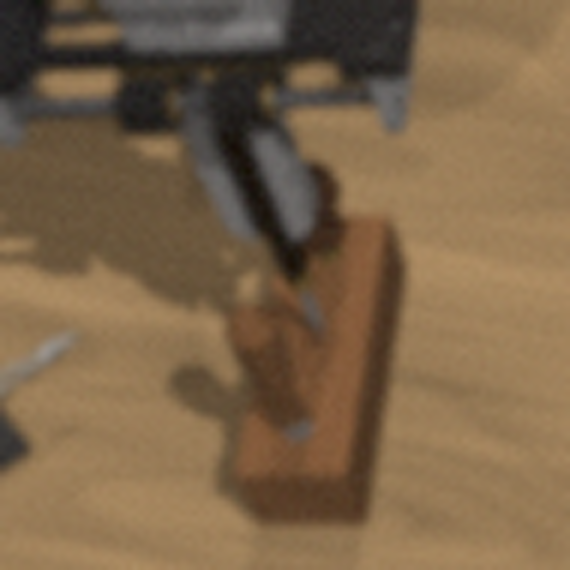

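Call:
servo_tool(plan=[0,0,-15,0,0,-26,0,0,0,-26,0,0,0,0,0,0.121,0,0,0,0.121,0,0,0,0.121,0,0,0,0.121,0,0,0,0.121,0,0,0,0.121,0,0,0,0.121])

```text
time: 21.1
eef_pos: [0.4973, -0.2513, 0.1605]
eef_rot: [-3.141, 0.001, -0.601]
force: [-0.4, -0.1, 0.1]
gripper_width: 0.013
```

Call:
servo_tool(plan=[0,0,0,0.121,0,0,0,0.121,0,0,0,0.121,0,0,0,0.121,0,0,0,0.121,0,0,0,0.12,0,0,0,0,0,0,0,0,0,0,0,0,0,0,0,0])

```text
time: 21.93
eef_pos: [0.4974, -0.2516, 0.1607]
eef_rot: [-3.141, 0.0, -1.318]
force: [-0.0, -0.9, -0.1]
gripper_width: 0.0126
```

```bash
python3 st.py 510.5 -301.2 106 -75.6;  python3 -c "
from h import *
S=grab('scene','scene13'); T=grab('top','top13')
i=cv2.imread('pics/scene13.png')[130:230,160:260]; i=cv2.resize(i,None,fx=5.5,fy=5.5,interpolation=cv2.INTER_CUBIC)
cv2.imwrite('pics/c13.png',i)
"
```

```text
t 21.93 p [ 497.4 -251.6  160.7] rot [-180.     0.   -75.5] q [ 0.07  0.63  0.54  1.85 -0.44  0.78 -2.04] F [-0.  -0.9 -0.1] w 12.6
tool dx 51.3 dy -0.2 dz 54.7 turn 0.001
```

View pics/c13.png

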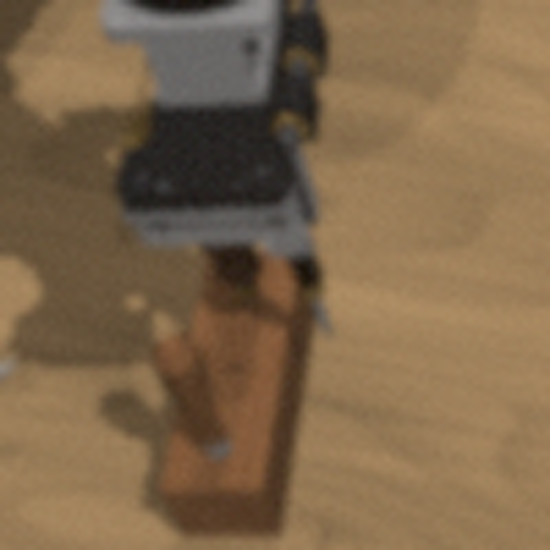

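Call:
servo_tool(plan=[0,0,14,0,0,0,14,0,0,0,14,0,0,0,12,0,0,0,0,0,0,0,0,0,0,0,0,0,0,0,0,0,0,0,0,0,0,0,0,0])

```text
time: 22.87
eef_pos: [0.4978, -0.2518, 0.1074]
eef_rot: [-3.141, -0.001, -1.32]
force: [0.1, 0.1, -0.7]
gripper_width: 0.0129
```

```bash
python3 st.py 510.5 -301.2 106 -75.6;  python3 -c "
from h import *
S=grab('scene','scene14'); T=grab('top','top14')
i=cv2.imread('pics/scene14.png')[130:230,160:260]; i=cv2.resize(i,None,fx=5.5,fy=5.5,interpolation=cv2.INTER_CUBIC)
cv2.imwrite('pics/c14.png',i)
"
```

```text
t 22.87 p [ 497.8 -251.8  107.4] rot [-179.9   -0.   -75.6] q [ 0.11  0.7   0.48  1.89 -0.5   0.67 -1.99] F [ 0.1  0.1 -0.7] w 12.9
tool dx 51.0 dy -0.0 dz 1.4 turn -0.001
```

View pics/c14.png

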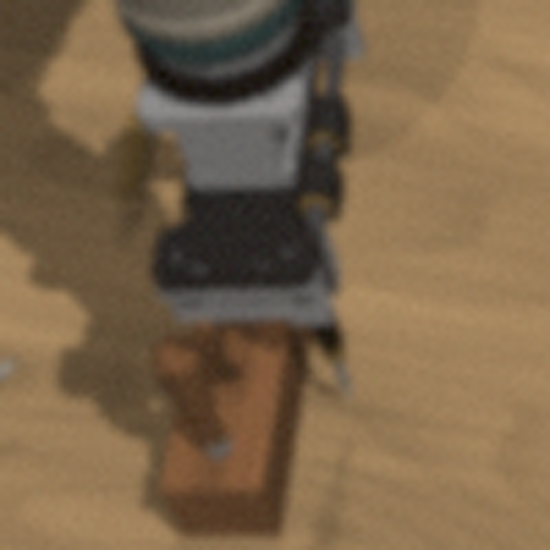

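Call:
servo_tool(plan=[10,0,0,0,10,0,0,0,6,0,0,0,6,0,0,0,6,0,0,0,6,0,0,0,6,0,0,0,0,0,0,0,0,0,0,0,0,0,0,0])

```text
time: 23.8
eef_pos: [0.5087, -0.2961, 0.1054]
eef_rot: [3.14, 0.009, -1.32]
force: [-1.2, 6.5, -0.8]
gripper_width: 0.0128
```

```bash
python3 st.py 510.5 -301.2 106 -75.6;  python3 -c "
from h import *
S=grab('scene','scene15'); T=grab('top','top15')
i=cv2.imread('pics/scene15.png')[130:230,160:260]; i=cv2.resize(i,None,fx=5.5,fy=5.5,interpolation=cv2.INTER_CUBIC)
cv2.imwrite('pics/c15.png',i)
"
```

```text
t 23.8 p [ 508.7 -296.1  105.4] rot [179.9   0.5 -75.6] q [ 0.19  0.74  0.48  1.8  -0.49  0.73 -1.95] F [-1.2  6.5 -0.8] w 12.8
tool dx 5.4 dy -0.5 dz -0.6 turn -0.0
```

View pics/c15.png

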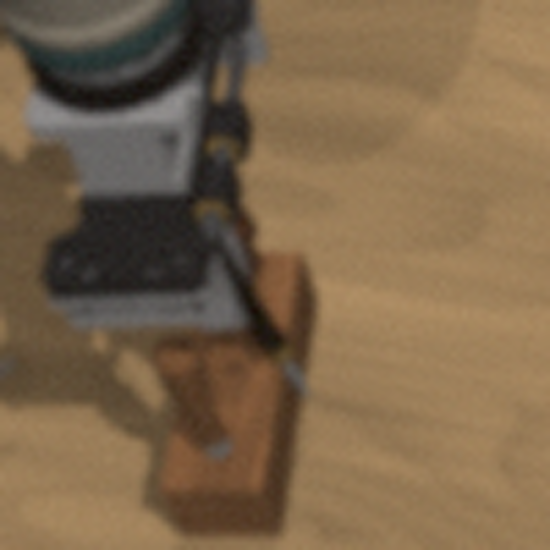

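Call:
servo_tool(plan=[6,0,0,0,6,0,0,0,6,0,0,0,6,0,0,0,6,0,0,0,6,0,0,0,6,0,0,0,2,0,0,0,0,0,0,0,0,0,0,0])

```text
time: 24.73
eef_pos: [0.5211, -0.3438, 0.1073]
eef_rot: [-3.141, -0.002, -1.321]
force: [-0.4, 1.2, 0.8]
gripper_width: 0.0121
```

```bash
python3 st.py 510.5 -301.2 106 -75.6;  python3 -c "
from h import *
S=grab('scene','scene16'); T=grab('top','top16')
i=cv2.imread('pics/scene16.png')[130:230,160:260]; i=cv2.resize(i,None,fx=5.5,fy=5.5,interpolation=cv2.INTER_CUBIC)
cv2.imwrite('pics/c16.png',i)
"
```

```text
t 24.73 p [ 521.1 -343.8  107.3] rot [-1.80e+02 -1.00e-01 -7.57e+01] q [ 0.25  0.78  0.48  1.7  -0.48  0.78 -1.93] F [-0.4  1.2  0.8] w 12.1
tool dx -43.9 dy -0.3 dz 1.3 turn -0.001
```

View pics/c16.png

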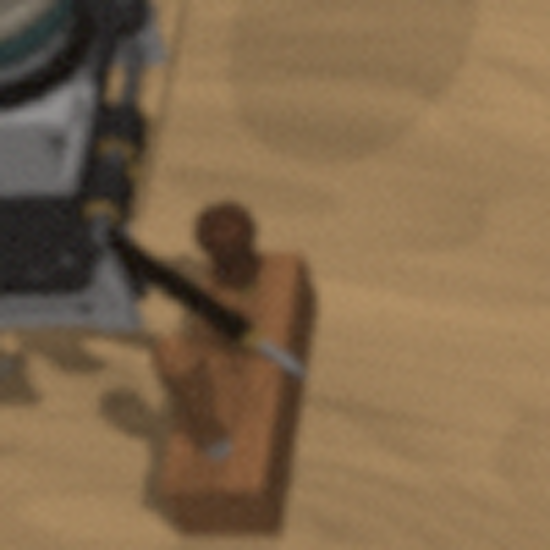

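```bash
cat > tip.py <<'E'
from h import *
def tip(d,px,G,yaw,dx=0):
    a=np.radians(yaw); ny=np.array([np.sin(a),-np.cos(a),0]); X=np.array([np.cos(a),np.sin(a),0])
    c,w=ray(d,*px); c=c-np.array([dx,0,0]); s=((G-c)@ny)/(w@ny); P=c+s*w; v=P-G
    print('tip',(P*1000).round(1),'along',round(v@X*1000,1),'dz',round(v[2]*1000,1),'len',round(np.linalg.norm(v)*1000,1),'tilt',round(np.degrees(np.arctan2(-v@X,-v[2])),1))
    return P
E
python3 - <<'E'
from tip import *
S=load('scene16')
for dx in(0,.005,.007): tip(S,(160+303/5.5-.4,130+375/5.5-.4),np.array([.5211,-.3438,.1123]),-75.6,dx)
E
```

```text
tip [ 502.8 -272.5   31.6] along -73.6 dz -80.7 len 109.3 tilt 42.4
tip [ 502.  -269.3   38.5] along -76.9 dz -73.8 len 106.6 tilt 46.2
tip [ 501.7 -268.1   41.2] along -78.2 dz -71.1 len 105.7 tilt 47.7
```

Call:
servo_tool(plan=[0,0,-20,0,0,0,-35,0,0,0,-35,0,0,0,-35,0,0,0,-35,0,-29.3,-24.6,0,0,-29.3,-24.6,0,0,-29.3,-24.6,0,0,-29.3,-24.6,0,0,-29.3,-24.6,0,0])

```text
time: 25.67
eef_pos: [0.6044, -0.1688, 0.2672]
eef_rot: [-3.14, -0.001, -1.32]
force: [0.1, 0.3, 0.1]
gripper_width: 0.0121
```

Call:
servo_tool(plan=[-29.3,-24.6,0,0,-29.3,-24.6,0,0,-29.3,-24.6,0,0,-20,-16,0,0,0,0,0,0,0,0,0,0,0,0,0,0,0,0,0,0,0,0,0,0,0,0,0,0])

```text
time: 26.5
eef_pos: [0.6636, -0.0451, 0.2671]
eef_rot: [-3.141, -0.0, -1.322]
force: [-0.4, -0.1, -0.9]
gripper_width: 0.0123
```

```bash
python3 st.py 670 -33.6 268 -75.6;  python3 -c "
from h import *
S=grab('scene','scene17'); T=grab('top','top17')
i=cv2.imread('pics/scene17.png')[190:290,240:340]; i=cv2.resize(i,None,fx=5.5,fy=5.5,interpolation=cv2.INTER_CUBIC)
cv2.imwrite('pics/c17.png',i)
i=cv2.imread('pics/top17.png')[100:180,290:370]; i=cv2.resize(i,None,fx=6.5,fy=6.5,interpolation=cv2.INTER_CUBIC)
cv2.imwrite('pics/c17t.png',i)
"
```

```text
t 26.5 p [663.6 -45.1 267.1] rot [-180.    -0.   -75.8] q [-0.29  0.67  0.59  1.42 -0.39  1.17 -2.55] F [-0.4 -0.1 -0.9] w 12.3
tool dx -9.5 dy -9.1 dz -0.9 turn -0.003
```

View pics/c17.png

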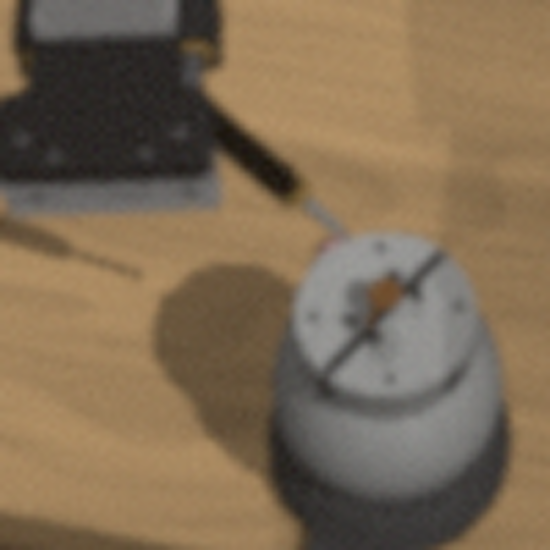

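View pics/c17t.png

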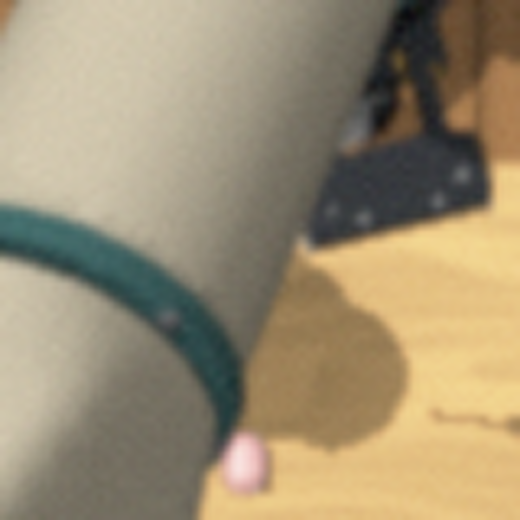

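```bash
python3 - <<'E'
from tip import *
S=load('scene17'); f=lambda x,y:(240+x/5.5-.41,190+y/5.5-.41)
G=np.array([.6636,-.0451,.2721])
for dx in(0,.003,.006,.009):
    print(dx); tip(S,f(345,235),G,-75.8,dx); tip(S,f(300,193),G,-75.8,dx) ; tip(S,f(215,112),G,-75.8,dx)
    c=onz(S,*f(385,291),.154)*1000; print('ring',c.round(1)-[dx*1000,0,0])
E
```

```text
0
tip [646.3  23.4 188.5] along -70.7 dz -83.6 len 109.5 tilt 40.2
tip [650.3   7.3 223. ] along -54.1 dz -49.1 len 73.0 tilt 47.8
tip [657.3 -20.2 283.4] along -25.6 dz 11.3 len 28.0 tilt 113.7
ring [650.   40.4 154. ]
0.003
tip [646.1  24.3 193.7] along -71.5 dz -78.4 len 106.2 tilt 42.4
tip [650.1   8.3 227.9] along -55.0 dz -44.2 len 70.6 tilt 51.2
tip [657.  -19.1 287.9] along -26.8 dz 15.8 len 31.1 tilt 120.5
ring [647.   40.4 154. ]
0.006
tip [645.8  25.1 198.8] along -72.4 dz -73.3 len 103.0 tilt 44.6
tip [649.9   9.2 232.8] along -56.0 dz -39.3 len 68.4 tilt 54.9
tip [656.8 -18.  292.4] along -27.9 dz 20.3 len 34.5 tilt 126.0
ring [644.   40.4 154. ]
0.009
tip [645.6  25.9 204. ] along -73.2 dz -68.1 len 100.0 tilt 47.0
tip [649.6  10.1 237.7] along -56.9 dz -34.4 len 66.5 tilt 58.9
tip [656.5 -16.9 296.8] along -29.1 dz 24.7 len 38.2 tilt 130.4
ring [641.   40.4 154. ]
```

```bash
python3 - <<'E'
from tip import *
S=load('scene17'); g=lambda p:((p-[240,190]+.41)*5.5).round(0)
G=np.array([.6636,-.0451,.2721]); a=np.radians(-75.8); X=np.array([np.cos(a),np.sin(a),0]);Y=np.array([np.sin(a),-np.cos(a),0])
print('G',g(proj(S,G)),'tips',g(proj(S,G-[0,0,.019])), 'fingers backs',g(proj(S,G-[0,0,.019]+.019*Y)),g(proj(S,G-[0,0,.019]-.019*Y)))
for th in(30,40,45,50):
    t=np.radians(th); D=-np.sin(t)*X-[0,0,np.cos(t)]
    print(th,[g(proj(S,G+D*L)) for L in(.055,.101)],'butt',g(proj(S,G-D*.049)))
i=cv2.imread('pics/scene17.png')[195:245,262:312]; cv2.imwrite('pics/c17b.png',cv2.resize(i,None,fx=11,fy=11,interpolation=cv2.INTER_CUBIC))
E
```

```text
G [149. 131.] tips [154. 157.] fingers backs [155. 115.] [152. 201.]
30 [array([232., 193.]), array([296., 241.])] butt [67. 69.]
40 [array([251., 186.]), array([330., 228.])] butt [49. 78.]
45 [array([260., 181.]), array([346., 220.])] butt [42. 82.]
50 [array([267., 176.]), array([360., 211.])] butt [35. 87.]
```

View pics/c17b.png

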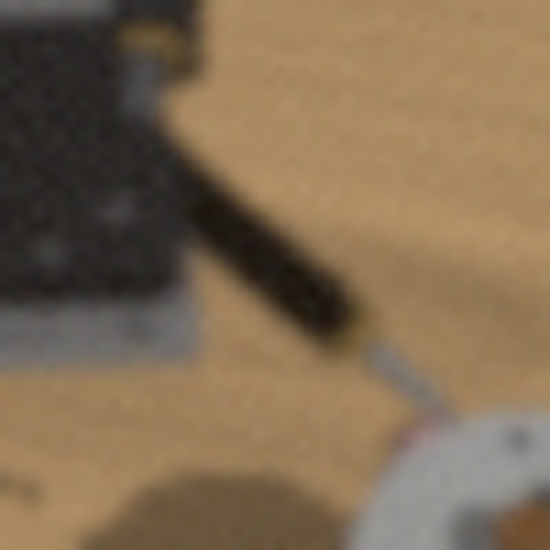

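```bash
python3 - <<'E'
from tip import *
def mod(f,G,yaw,o,s,ths):
    S=load(f); g=lambda p:((p-o+.41)*s).round(0)
    a=np.radians(yaw); X=np.array([np.cos(a),np.sin(a),0])
    print(f,'G',g(proj(S,G)))
    for th in ths:
        t=np.radians(th); D=-np.sin(t)*X-[0,0,np.cos(t)]
        print(th,[g(proj(S,G+D*L)) for L in(.055,.101)],'butt',g(proj(S,G-D*.049)))
mod('scene14',np.array([.4978,-.2518,.1124]),-75.6,np.array([160,130]),5.5,(0,))
mod('scene15',np.array([.5087,-.2961,.1104]),-75.6,np.array([160,130]),5.5,(15,20,25))
mod('scene16',np.array([.5211,-.3438,.1123]),-75.6,np.array([160,130]),5.5,(25,35,45,50))
E
python3 - <<'E'
import cv2
i=cv2.imread('pics/scene17.png')[160:250,220:330]; cv2.imwrite('pics/c17d.png',cv2.resize(i,None,fx=7,fy=6.6,interpolation=cv2.INTER_CUBIC))
E
```

```text
scene14 G [311. 280.]
0 [array([334., 345.]), array([352., 396.])] butt [289. 218.]
scene15 G [219. 285.]
15 [array([272., 347.]), array([314., 395.])] butt [167. 226.]
20 [array([281., 345.]), array([329., 391.])] butt [159. 228.]
25 [array([289., 343.]), array([343., 387.])] butt [152. 230.]
scene16 G [117. 287.]
25 [array([191., 344.]), array([248., 389.])] butt [ 46. 232.]
35 [array([205., 338.]), array([274., 378.])] butt [ 33. 238.]
45 [array([216., 330.]), array([295., 365.])] butt [ 23. 246.]
50 [array([221., 326.]), array([304., 357.])] butt [ 19. 250.]
```

View pics/c17d.png

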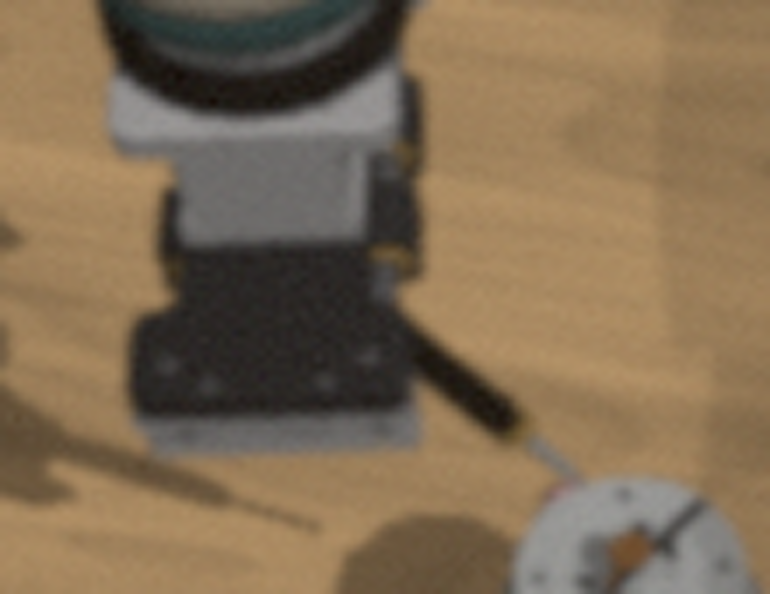

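```bash
python3 - <<'E'
from tip import *
for f,G,yaw,o,pts in (('scene14',[.4978,-.2518,.1124],-75.6,(160,130),[(345,393),(335,347)]),('scene15',[.5087,-.2961,.1104],-75.6,(160,130),[(302,388),(282,357),(245,285),(215,225)]),('scene16',[.5211,-.3438,.1123],-75.6,(160,130),[(303,375),(252,338),(115,238)]),('scene17',[.6636,-.0451,.2721],-75.8,(240,190),[(345,235),(300,193),(207,100)])):
    print(f)
    S=load(f)
    for p in pts: tip(S,(o[0]+p[0]/5.5-.41,o[1]+p[1]/5.5-.41),np.array(G),yaw,0)
i=cv2.imread('pics/scene16.png')[150:210,165:225]; cv2.imwrite('pics/c16b.png',cv2.resize(i,None,fx=10,fy=10,interpolation=cv2.INTER_CUBIC))
i=cv2.imread('pics/top16.png')[150:230,390:470]; cv2.imwrite('pics/c16t.png',cv2.resize(i,None,fx=7,fy=7,interpolation=cv2.INTER_CUBIC))
E
```

```text
scene14
tip [ 498.5 -254.6   14.2] along 2.9 dz -98.2 len 98.3 tilt -1.7
tip [ 497.7 -251.5   56. ] along -0.3 dz -56.4 len 56.4 tilt 0.3
scene15
tip [ 503.4 -275.6   19.6] along -21.2 dz -90.8 len 93.3 tilt 13.1
tip [ 504.4 -279.5   48.2] along -17.1 dz -62.2 len 64.5 tilt 15.4
tip [ 505.5 -283.8  110. ] along -12.7 dz -0.4 len 12.7 tilt 88.0
tip [ 506.3 -286.6  157.2] along -9.8 dz 46.8 len 47.8 tilt 168.2
scene16
tip [ 502.8 -272.5   31.6] along -73.6 dz -80.7 len 109.2 tilt 42.4
tip [ 507.4 -290.4   65.9] along -55.2 dz -46.4 len 72.1 tilt 49.9
tip [ 518.6 -334.1  150.2] along -10.0 dz 37.9 len 39.2 tilt 165.3
scene17
tip [646.3  23.4 188.5] along -70.7 dz -83.6 len 109.5 tilt 40.2
tip [650.3   7.3 223. ] along -54.1 dz -49.1 len 73.0 tilt 47.8
tip [657.9 -22.4 291.6] along -23.4 dz 19.5 len 30.4 tilt 129.8
```

View pics/c16b.png

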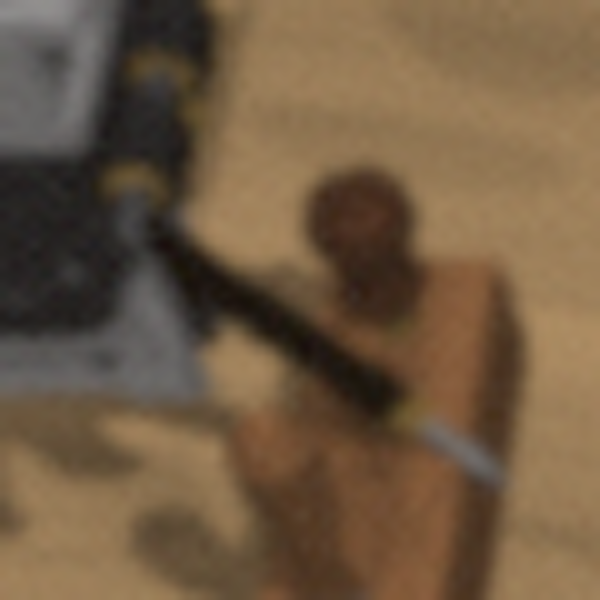

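View pics/c16t.png

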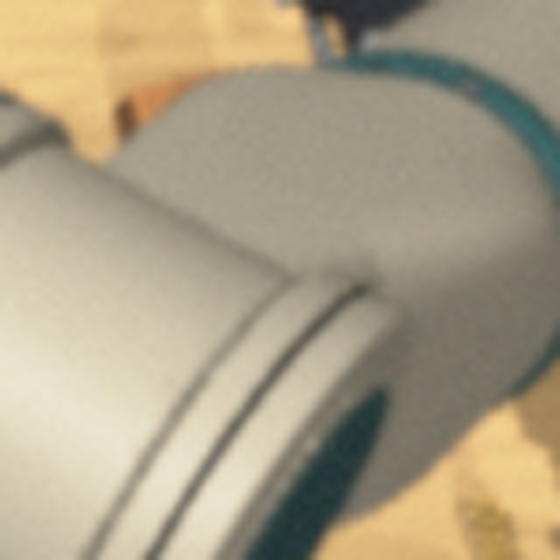

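The observed scriber line doesn't pass through the grasp point, and the body hides the grasp from the camera. I'll turn the hand so the scene camera sees the fingers.

Call:
servo_tool(plan=[0,0,-10,-0.115,0,0,-10,-0.115,0,0,-10,-0.115,0,0,0,-0.115,0,0,0,-0.115,0,0,0,-0.115,0,0,0,-0.115,0,0,0,-0.115,0,0,0,-0.115,0,0,0,-0.115])

```text
time: 27.43
eef_pos: [0.6637, -0.044, 0.2969]
eef_rot: [3.142, -0.0, -0.165]
force: [-0.0, 0.1, -0.3]
gripper_width: 0.0122
```

```bash
python3 st.py 670 -33.6 268 -75.6;  python3 -c "
from h import *
S=grab('scene','scene18'); T=grab('top','top18')
i=cv2.imread('pics/scene18.png')[160:260,220:320]; i=cv2.resize(i,None,fx=6,fy=6,interpolation=cv2.INTER_CUBIC)
cv2.imwrite('pics/c18.png',i)
"
```

```text
t 27.43 p [663.7 -44.  296.9] rot [180.   -0.   -9.5] q [-0.14  0.6   0.29  1.37 -0.18  1.19 -1.57] F [-0.   0.1 -0.3] w 12.2
tool dx 4.5 dy -11.3 dz 28.9 turn 1.154
```

View pics/c18.png

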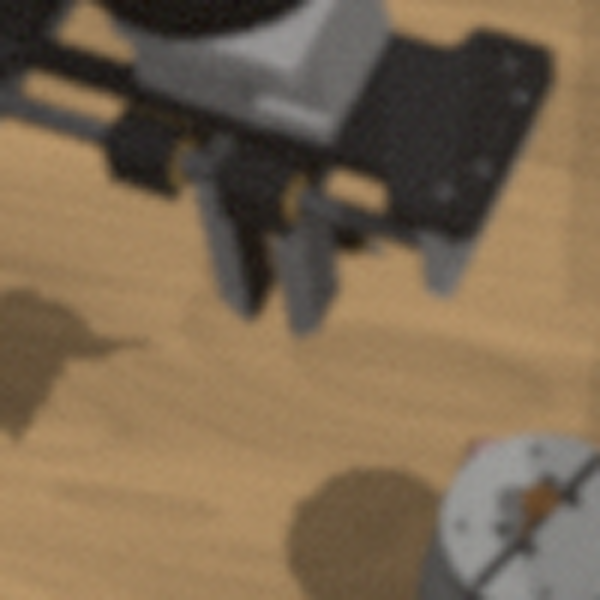

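The scriber pivoted about a point near its butt, and its butt end is now only clamped high in the fingers, so the grip is weak. I'll set it back in its hole and re-grip it with just the fingertips at the butt before tilting again. First, over the stand with a fresh view.

Call:
servo_tool(plan=[-19.7,30.2,0,0,-19.7,30.2,0,0,-19.7,30.2,0,0,-19.7,30.2,0,0,-19.7,30.2,0,0,-19.7,30.2,0,0,-19.7,30.2,0,0,0,0,0,-0.117,0,0,0,-0.117,0,0,0,-0.117])

```text
time: 28.37
eef_pos: [0.4915, -0.2295, 0.2971]
eef_rot: [3.141, -0.001, 0.18]
force: [-1.1, -0.7, 0.2]
gripper_width: 0.0125
```

Call:
servo_tool(plan=[0,0,10,-0.117,0,0,10,-0.117,0,0,10,-0.117,0,0,10,-0.117,0,0,10,-0.117,0,0,10,-0.117,0,0,10,-0.117,0,0,10,-0.117,0,0,10,-0.117,0,0,10,-0.117])

```text
time: 29.2
eef_pos: [0.492, -0.2289, 0.1964]
eef_rot: [3.141, 0.0, 1.352]
force: [0.8, -0.1, 0.1]
gripper_width: 0.0123
```

Call:
servo_tool(plan=[0,0,0,-0.117,0,0,0,-0.117,0,0,0,-0.117,0,0,0,-0.116,0,0,0,0,0,0,0,0,0,0,0,0,0,0,0,0,0,0,0,0,0,0,0,0])

```text
time: 30.03
eef_pos: [0.4922, -0.2284, 0.1968]
eef_rot: [-3.142, 0.0, 1.817]
force: [0.6, -0.1, -0.4]
gripper_width: 0.0124
```

```bash
python3 st.py 492.6 -230 136 104.4;  python3 -c "
from h import *
S=grab('scene','scene19'); T=grab('top','top19')
i=cv2.imread('pics/scene19.png')[130:230,150:270]; i=cv2.resize(i,None,fx=6,fy=6,interpolation=cv2.INTER_CUBIC)
cv2.imwrite('pics/c19.png',i)
i=cv2.imread('pics/top19.png')[130:230,380:480]; i=cv2.resize(i,None,fx=6,fy=6,interpolation=cv2.INTER_CUBIC)
cv2.imwrite('pics/c19t.png',i)
"
```

```text
t 30.03 p [ 492.2 -228.4  196.8] rot [-180.     0.   104.1] q [ 0.52  0.51 -0.21  1.84  0.14  0.81  0.49] F [ 0.6 -0.1 -0.4] w 12.4
tool dx -1.6 dy 0.0 dz 60.8 turn -0.005
```

View pics/c19.png

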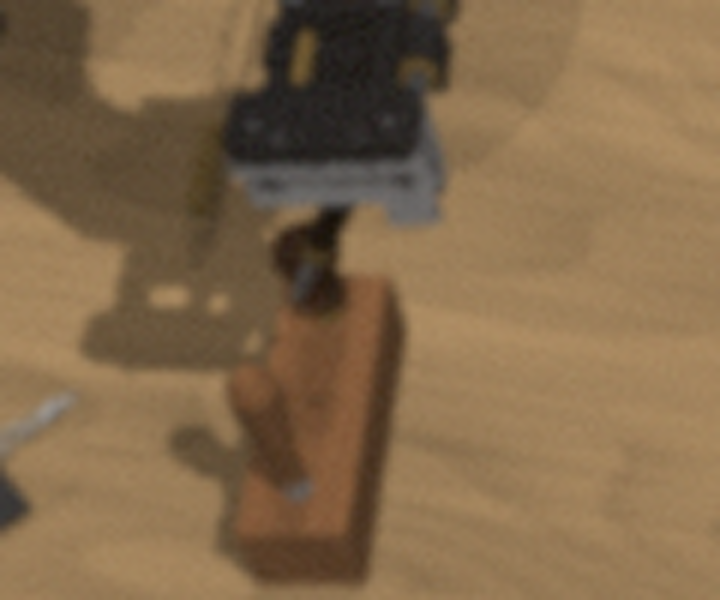

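View pics/c19t.png

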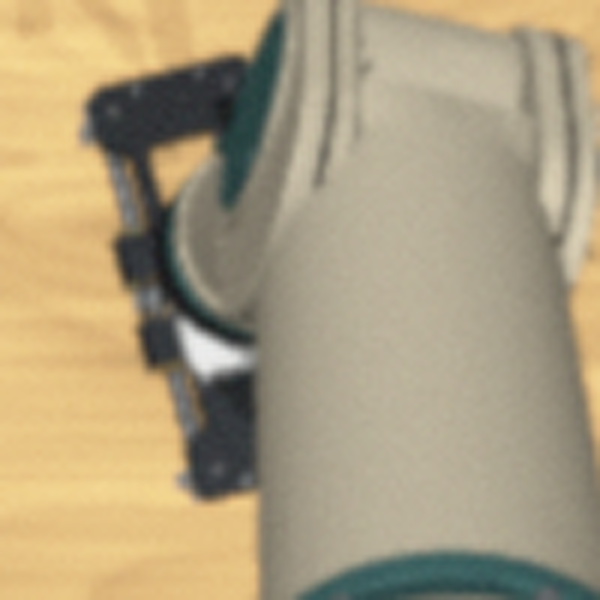

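```bash
python3 - <<'E'
from tip import *
S=load('scene19')
for dx in(0,.004):
  for p in((297,302),(317,258),(338,215)): tip(S,(150+p[0]/6-.41,130+p[1]/6-.41),np.array([.4922,-.2284,.2018]),104.1,dx)
print('hole px, 6x crop', (proj(S,(.511,-.302,.045))-[150,130]+.41)*6)
i=cv2.imread('pics/scene19.png')[160:225,180:220]; i=cv2.resize(i,None,fx=12,fy=9,interpolation=cv2.INTER_CUBIC)
cv2.imwrite('pics/c19b.png',cv2.convertScaleAbs(i,alpha=2))
E
```

```text
tip [ 508.9 -294.8  117.9] along -68.5 dz -83.9 len 108.3 tilt 39.2
tip [ 504.9 -279.   148.8] along -52.2 dz -53.0 len 74.4 tilt 44.5
tip [ 501.1 -263.6  177.5] along -36.3 dz -24.3 len 43.7 tilt 56.2
tip [ 508.2 -292.2  122.9] along -65.8 dz -78.9 len 102.7 tilt 39.8
tip [ 504.3 -276.4  153.6] along -49.5 dz -48.2 len 69.1 tilt 45.8
tip [ 500.4 -261.2  182.2] along -33.8 dz -19.6 len 39.1 tilt 59.8
hole px, 6x crop [319.32353216 396.37270303]
```

View pics/c19b.png

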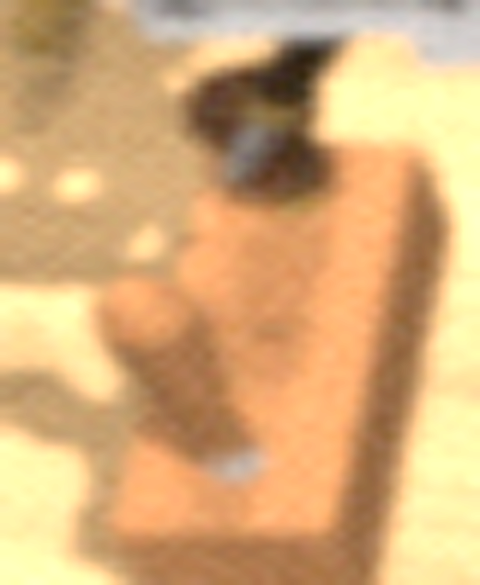

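Call:
servo_tool(plan=[0,0,15,0,0,0,15,0,0,0,15,0,0,0,13,0,0,0,0,0,0,0,0,0,0,0,0,0,0,0,0,0,0,0,0,0,0,0,0,0])

```text
time: 30.97
eef_pos: [0.4925, -0.2287, 0.1395]
eef_rot: [3.141, 0.001, 1.818]
force: [0.1, 0.9, -0.1]
gripper_width: 0.0119
```

```bash
python3 st.py 492.7 -229.3 129 104.4;  python3 -c "
from h import *
S=grab('scene','scene20')
i=cv2.imread('pics/scene20.png')[160:225,180:230]; i=cv2.resize(i,None,fx=12,fy=9,interpolation=cv2.INTER_CUBIC)
cv2.imwrite('pics/c20.png',cv2.convertScaleAbs(i,alpha=1.8))
"
```

```text
t 30.97 p [ 492.5 -228.7  139.5] rot [179.9   0.  104.1] q [ 0.51  0.59 -0.19  1.9   0.17  0.67  0.47] F [ 0.1  0.9 -0.1] w 11.9
tool dx -0.6 dy 0.0 dz 10.5 turn -0.004
```

View pics/c20.png

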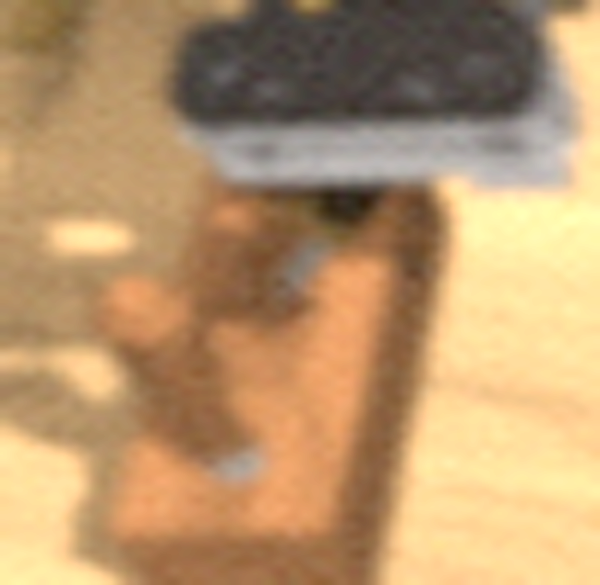

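```bash
python3 - <<'E'
from tip import *
S=load('scene20'); f=lambda x,y:(180+x/12-.46,160+y/9-.45)
G=np.array([.4925,-.2287,.1445])
tip(S,f(282,303),G,104.1); tip(S,f(325,240),G,104.1)
print('hole',onz(S,*f(270,332),.045)*1000)
E
```

```text
tip [ 510.1 -298.7   56.7] along -72.2 dz -87.8 len 113.7 tilt 39.4
tip [ 505.8 -281.7   89. ] along -54.6 dz -55.5 len 77.9 tilt 44.5
hole [ 514.01372562 -303.13332894   45.        ]
```

Call:
servo_tool(plan=[-2,1.5,0,0,0,0,3,0,0,0,3,0,0,0,2,0,0,0,0,0,0,0,0,0,0,0,0,0,0,0,0,0,0,0,0,0,0,0,0,0])

```text
time: 31.85
eef_pos: [0.4941, -0.2301, 0.1309]
eef_rot: [3.141, 0.0, 1.818]
force: [0.0, 0.7, -0.3]
gripper_width: 0.0124
```

```bash
python3 st.py 492.7 -229.3 129 104.4;  python3 -c "
from h import *
S=grab('scene','scene21')
i=cv2.imread('pics/scene21.png')[160:225,180:230]; i=cv2.resize(i,None,fx=12,fy=9,interpolation=cv2.INTER_CUBIC)
cv2.imwrite('pics/c21.png',cv2.convertScaleAbs(i,alpha=1.8))
"
```

```text
t 31.85 p [ 494.1 -230.1  130.9] rot [180.    0.  104.2] q [ 0.51  0.6  -0.18  1.9   0.17  0.66  0.47] F [ 0.   0.7 -0.3] w 12.4
tool dx 1.1 dy -1.2 dz 1.9 turn -0.004
```

View pics/c21.png

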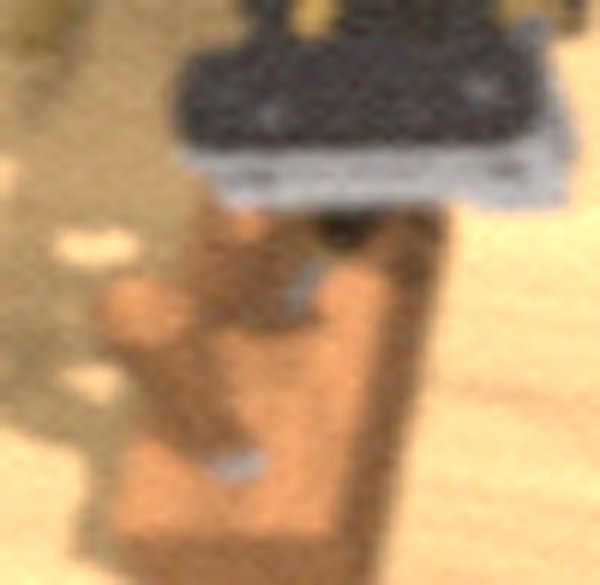

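Call:
servo_tool(plan=[-1,0,2,0,0,0,2,0,0,0,2,0,0,0,0,0,0,0,0,0,0,0,0,0,0,0,0,0,0,0,0,0,0,0,0,0,0,0,0,0])

```text
time: 32.73
eef_pos: [0.4944, -0.231, 0.1249]
eef_rot: [3.141, 0.0, 1.818]
force: [0.4, -0.7, -0.2]
gripper_width: 0.012
```

```bash
python3 st.py 492.7 -229.3 129 104.4;  python3 -c "
from h import *
S=grab('scene','scene22')
i=cv2.imread('pics/scene22.png')[160:225,180:230]; i=cv2.resize(i,None,fx=12,fy=9,interpolation=cv2.INTER_CUBIC)
cv2.imwrite('pics/c22.png',cv2.convertScaleAbs(i,alpha=2.2))
"
```

```text
t 32.73 p [ 494.4 -231.   124.9] rot [180.    0.  104.2] q [ 0.51  0.61 -0.18  1.9   0.17  0.64  0.47] F [ 0.4 -0.7 -0.2] w 12.0
tool dx 2.1 dy -1.2 dz -4.1 turn -0.004
```

View pics/c22.png

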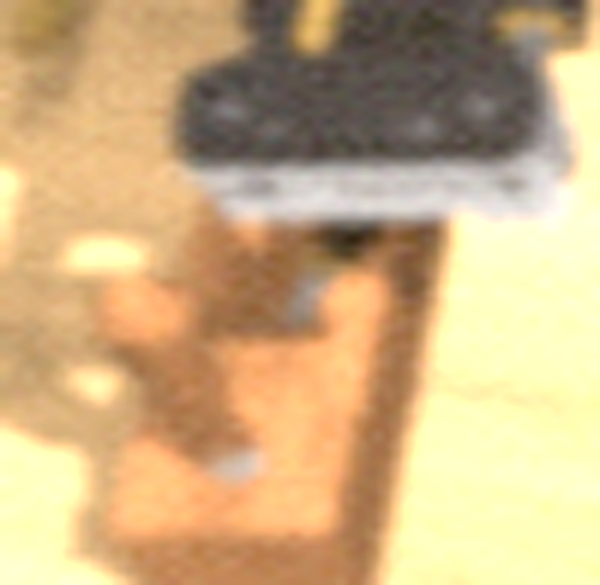

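Call:
servo_tool(plan=[-4,0,-1,0,-4,0,-1,0,-4,0,-1,0,-4,0,-1,0,-4,0,-1,0,0,0,0,0,0,0,0,0,0,0,0,0,0,0,0,0,0,0,0,0])

```text
time: 33.62
eef_pos: [0.4992, -0.2501, 0.1297]
eef_rot: [-3.142, -0.0, 1.818]
force: [-0.7, -0.2, -0.5]
gripper_width: 0.0124
```

```bash
python3 st.py 492.7 -229.3 129 104.4;  python3 -c "
from h import *
S=grab('scene','scene23')
i=cv2.imread('pics/scene23.png')[160:225,180:230]; i=cv2.resize(i,None,fx=12,fy=9,interpolation=cv2.INTER_CUBIC)
cv2.imwrite('pics/c23.png',cv2.convertScaleAbs(i,alpha=2.2))
"
```

```text
t 33.62 p [ 499.2 -250.1  129.7] rot [-180.    -0.   104.2] q [ 0.54  0.62 -0.19  1.86  0.17  0.68  0.5 ] F [-0.7 -0.2 -0.5] w 12.4
tool dx 21.8 dy -1.2 dz 0.7 turn -0.004
```

View pics/c23.png

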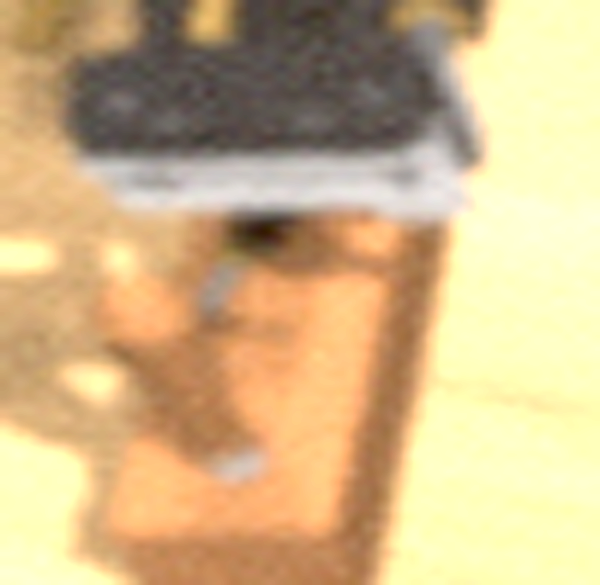

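```bash
python3 - <<'E'
from tip import *
f=lambda x,y:(180+x/12-.46,160+y/9-.45)
S=load('scene22'); G=np.array([.4944,-.2310,.1299]); print('22'); tip(S,f(292,320),G,104.2); tip(S,f(318,275),G,104.2); print(onz(S,*f(292,320),.045)*1000)
S=load('scene23'); G=np.array([.4992,-.2501,.1347]); print('23'); tip(S,f(205,318),G,104.2); tip(S,f(232,268),G,104.2);tip(S,f(262,238),G,104.2); print(onz(S,*f(205,318),.045)*1000, onz(S,*f(272,332),.045)*1000)
E
python3 -c "
import cv2
i=cv2.imread('pics/scene23.png')[170:210,180:220]; cv2.imwrite('pics/c23b.png',cv2.convertScaleAbs(cv2.resize(i,None,fx=14,fy=14,interpolation=cv2.INTER_CUBIC),alpha=2.))"
```

```text
22
tip [ 511.3 -297.6   49.4] along -68.7 dz -80.5 len 105.9 tilt 40.5
tip [ 508.4 -286.4   72.9] along -57.1 dz -57.0 len 80.7 tilt 45.1
[ 508.59075719 -299.74178589   45.        ]
23
tip [ 516.1 -316.9   51.5] along -68.9 dz -83.2 len 108.0 tilt 39.6
tip [ 513.  -304.5   77.6] along -56.1 dz -57.1 len 80.1 tilt 44.5
tip [ 510.4 -294.3   92.6] along -45.6 dz -42.1 len 62.1 tilt 47.2
[ 512.13830058 -320.23578302   45.        ] [ 513.91574417 -302.67014981   45.        ]
```

View pics/c23b.png

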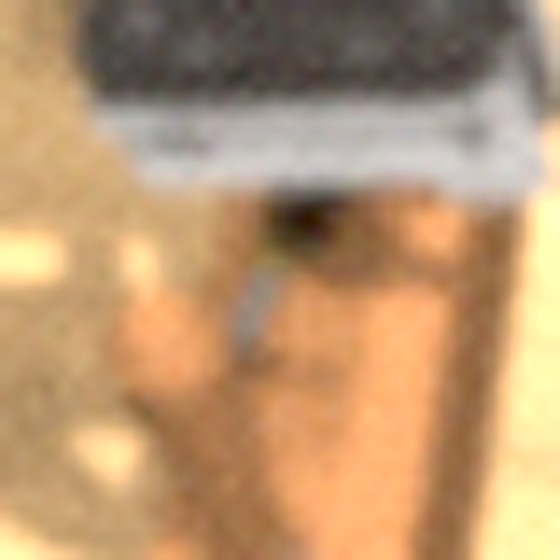

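Call:
servo_tool(plan=[5,-0.9,0,0,5,0,0,0,3.4,0,0,0,0,0,2,0,0,0,1,0,0,0,0,0,0,0,0,0,0,0,0,0,0,0,0,0,0,0,0,0])

```text
time: 34.5
eef_pos: [0.4951, -0.2378, 0.1268]
eef_rot: [3.142, 0.0, 1.818]
force: [0.6, -0.4, -1.0]
gripper_width: 0.0125
```

```bash
python3 st.py 495 -237.3 123 104.4;  python3 -c "
from h import *
S=grab('scene','scene24')
i=cv2.imread('pics/scene24.png')[170:210,180:220]; i=cv2.resize(i,None,fx=14,fy=14,interpolation=cv2.INTER_CUBIC)
cv2.imwrite('pics/c24.png',cv2.convertScaleAbs(i,alpha=2.2))
"
```

```text
t 34.5 p [ 495.1 -237.8  126.8] rot [180.    0.  104.1] q [ 0.52  0.61 -0.18  1.89  0.17  0.66  0.48] F [ 0.6 -0.4 -1. ] w 12.5
tool dx 0.5 dy 0.0 dz 3.8 turn -0.005
```

View pics/c24.png

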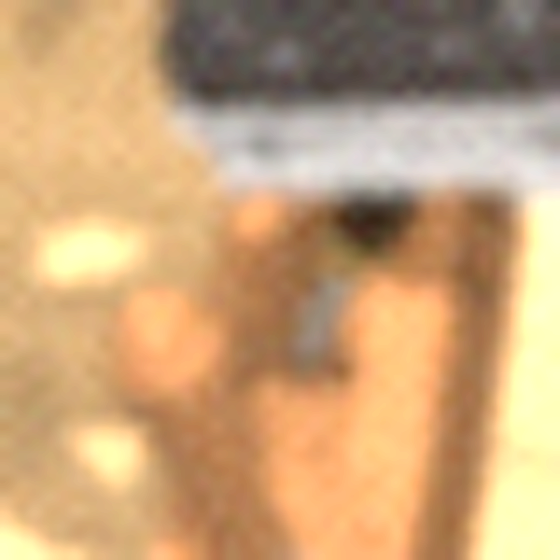

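Call:
servo_tool(plan=[0,0,2,0,0,0,2,0,0,0,2,0,0,0,2,0,0,0,0,0,0,0,0,0,0,0,0,0,0,0,0,0,0,0,0,0,0,0,0,0])

```text
time: 35.38
eef_pos: [0.4951, -0.2377, 0.1189]
eef_rot: [3.141, 0.0, 1.818]
force: [0.0, 0.7, -0.7]
gripper_width: 0.0123
```

```bash
python3 st.py 495 -237.3 123 104.4;  python3 -c "
from h import *
S=grab('scene','scene25')
i=cv2.imread('pics/scene25.png')[170:210,180:220]; i=cv2.resize(i,None,fx=14,fy=14,interpolation=cv2.INTER_CUBIC)
cv2.imwrite('pics/c25.png',cv2.convertScaleAbs(i,alpha=2.2))
"
```

```text
t 35.38 p [ 495.1 -237.7  118.9] rot [180.    0.  104.1] q [ 0.51  0.63 -0.18  1.89  0.18  0.64  0.47] F [ 0.   0.7 -0.7] w 12.3
tool dx 0.4 dy 0.0 dz -4.1 turn -0.004
```

View pics/c25.png

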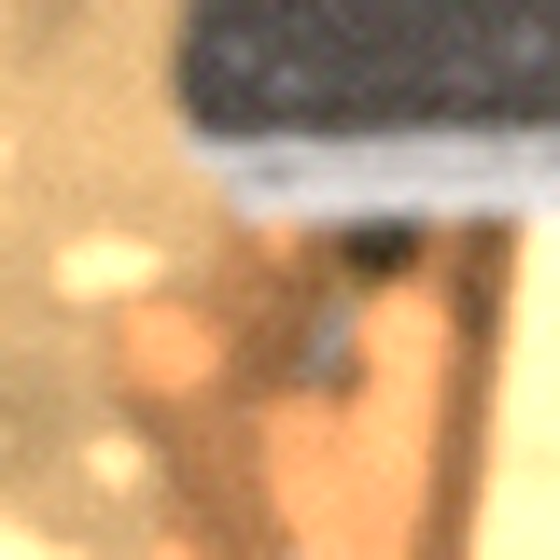

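Call:
servo_tool(plan=[0,-0.5,2,0,0,0,2,0,0,0,0,0,0,0,0,0,0,0,0,0,0,0,0,0,0,0,0,0,0,0,0,0,0,0,0,0,0,0,0,0])

```text
time: 36.27
eef_pos: [0.4947, -0.2378, 0.1148]
eef_rot: [3.141, 0.0, 1.818]
force: [1.0, 0.3, 2.2]
gripper_width: 0.0122
```

```bash
python3 st.py 495 -237.3 123 104.4;  python3 -c "
from h import *
S=grab('scene','scene26')
i=cv2.imread('pics/scene26.png')[170:210,180:220]; i=cv2.resize(i,None,fx=14,fy=14,interpolation=cv2.INTER_CUBIC)
cv2.imwrite('pics/c26.png',cv2.convertScaleAbs(i,alpha=2.2))
"
```

```text
t 36.27 p [ 494.7 -237.8  114.8] rot [180.    0.  104.2] q [ 0.51  0.63 -0.18  1.9   0.18  0.63  0.47] F [1.  0.3 2.2] w 12.2
tool dx 0.4 dy 0.4 dz -8.2 turn -0.004
```

View pics/c26.png

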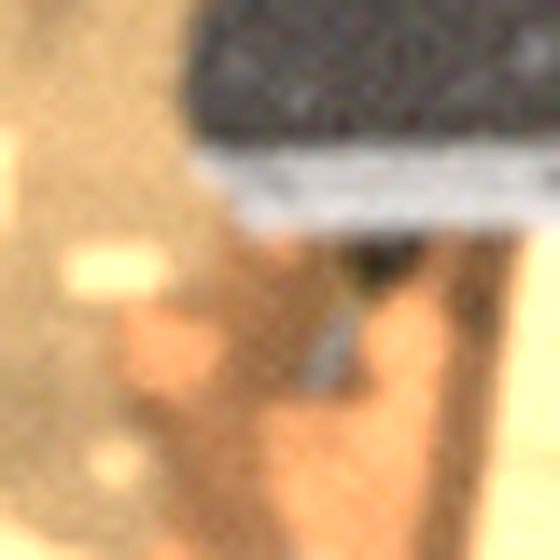

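Call:
servo_tool(plan=[-3,0,-1,0,-3,0,-1,0,-3,0,-1,0,-3,0,-1,0,-3,0,-1,0,0,0,0,0,0,0,0,0,0,0,0,0,0,0,0,0,0,0,0,0])

```text
time: 37.15
eef_pos: [0.4981, -0.2522, 0.1197]
eef_rot: [-3.141, -0.0, 1.818]
force: [0.5, 2.2, 2.8]
gripper_width: 0.0125
```

```bash
python3 st.py 495 -237.3 123 104.4;  python3 -c "
from h import *
S=grab('scene','scene27')
i=cv2.imread('pics/scene27.png')[170:210,180:220]; i=cv2.resize(i,None,fx=14,fy=14,interpolation=cv2.INTER_CUBIC)
cv2.imwrite('pics/c27.png',cv2.convertScaleAbs(i,alpha=2.2))
"
```

```text
t 37.15 p [ 498.1 -252.2  119.7] rot [-180.    -0.   104.2] q [ 0.54  0.63 -0.18  1.87  0.18  0.65  0.5 ] F [0.5 2.2 2.8] w 12.5
tool dx 15.2 dy 0.6 dz -3.3 turn -0.004
```

View pics/c27.png

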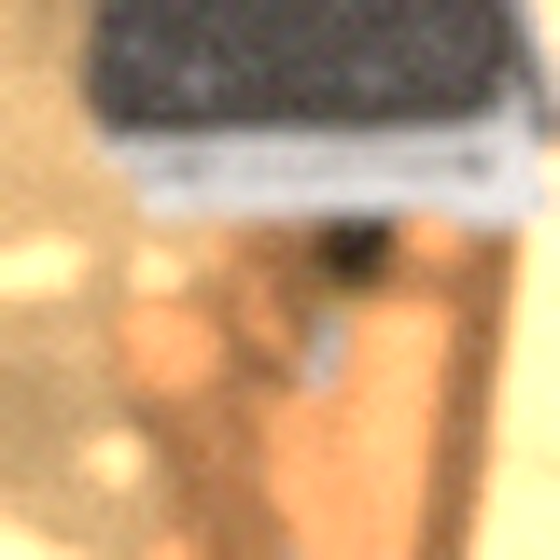

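Call:
servo_tool(plan=[-3,0,-1,0,-3,0,-0.8,0,-3,0,-0.8,0,-3,0,-0.6,0,-3,0,-0.4,0,-3,0,-0.3,0,-3,0,0,0,-3,0,0,0,-3,0,0,0,0,0,0,0])

```text
time: 38.03
eef_pos: [0.5051, -0.2791, 0.1236]
eef_rot: [3.141, 0.0, 1.817]
force: [0.7, 3.5, -0.0]
gripper_width: 0.0125
```

```bash
python3 st.py 495 -237.3 123 104.4;  python3 -c "
from h import *
S=grab('scene','scene28')
i=cv2.imread('pics/scene28.png')[160:210,175:225]; i=cv2.resize(i,None,fx=12,fy=12,interpolation=cv2.INTER_CUBIC)
cv2.imwrite('pics/c28.png',cv2.convertScaleAbs(i,alpha=2.2))
"
```

```text
t 38.03 p [ 505.1 -279.1  123.6] rot [180.    0.  104.1] q [ 0.58  0.65 -0.19  1.81  0.18  0.69  0.54] F [ 0.7  3.5 -0. ] w 12.5
tool dx 43.0 dy 0.4 dz 0.6 turn -0.005
```

View pics/c28.png

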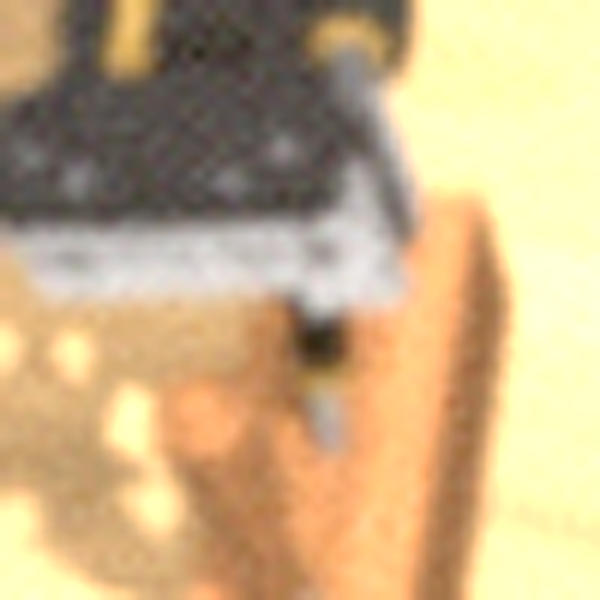

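Call:
servo_tool(plan=[-3,0,0,0,-3,0,0,0,-3,0,0,0,-3,0,0.5,0,-3,0,0.5,0,-3,0,1,0,-3,0,1,0,-1,0,1,0,0,0,0,0,0,0,0,0])

```text
time: 38.92
eef_pos: [0.5105, -0.298, 0.1195]
eef_rot: [3.141, -0.003, 1.818]
force: [1.0, 6.4, 1.1]
gripper_width: 0.0126
```

```bash
python3 st.py 511 -302 123 104.4;  python3 -c "
from h import *
S=grab('scene','scene29')
i=cv2.imread('pics/scene29.png')[150:210,170:230]; i=cv2.resize(i,None,fx=10,fy=10,interpolation=cv2.INTER_CUBIC)
cv2.imwrite('pics/c29.png',cv2.convertScaleAbs(i,alpha=2.2))
"
```

```text
t 38.92 p [ 510.5 -298.   119.5] rot [180.   -0.2 104.2] q [ 0.6   0.67 -0.19  1.78  0.18  0.71  0.57] F [1.  6.4 1.1] w 12.6
tool dx -4.0 dy -0.5 dz -3.5 turn -0.004
```

View pics/c29.png

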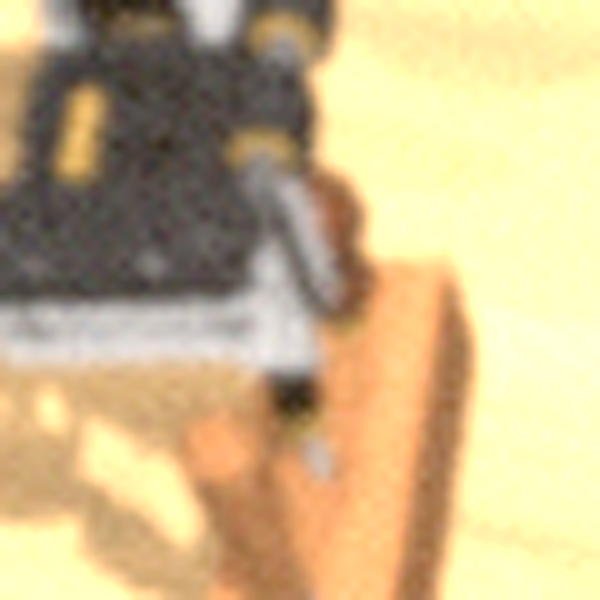

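Call:
servo_tool(plan=[0,0,3,0,0,0,3,0,0,0,3,0,0,0,3,0,0,0,0,0,0,0,0,0,0,0,0,0,0,0,0,0,0,0,0,0,0,0,0,0])

```text
time: 39.8
eef_pos: [0.5104, -0.298, 0.107]
eef_rot: [3.141, -0.003, 1.819]
force: [1.8, 5.1, -1.2]
gripper_width: 0.0127
```

```bash
python3 st.py 511 -302 107 104.4;  python3 -c "
from h import *
S=grab('scene','scene30')
i=cv2.imread('pics/scene30.png')[150:210,170:230]; i=cv2.resize(i,None,fx=10,fy=10,interpolation=cv2.INTER_CUBIC)
cv2.imwrite('pics/c30.png',cv2.convertScaleAbs(i,alpha=2.2))
"
```

```text
t 39.8 p [ 510.4 -298.   107. ] rot [180.   -0.2 104.2] q [ 0.6   0.69 -0.18  1.78  0.18  0.68  0.56] F [ 1.8  5.1 -1.2] w 12.7
tool dx -4.0 dy -0.4 dz -0.0 turn -0.004
```

View pics/c30.png

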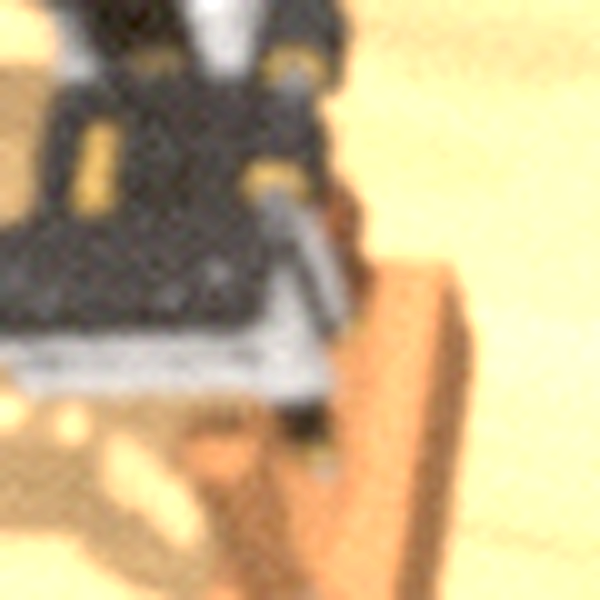

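The scriber is back in its hole with only the ferrule showing at (202,196). Opening, then rising to the butt.

Call:
servo_tool(plan=[0,0,0,0,0,0,0,0,0,0,0,0,0,0,0,0,-4,0,-10,0,0,0,-16,0,0,0,-16,0,0,0,0,0,0,0,0,0,0,0,0,0], hand=30)

```text
time: 40.68
eef_pos: [0.5106, -0.304, 0.1491]
eef_rot: [-3.141, -0.0, 1.817]
force: [0.3, 0.3, -0.2]
gripper_width: 0.03
```

```bash
python3 st.py 511 -302 149 104.4;  python3 -c "
from h import *
S=grab('scene','scene31')
i=cv2.imread('pics/scene31.png')[140:210,160:230]; i=cv2.resize(i,None,fx=8.5,fy=8.5,interpolation=cv2.INTER_CUBIC)
cv2.imwrite('pics/c31.png',cv2.convertScaleAbs(i,alpha=1.8))
"
```

```text
t 40.68 p [ 510.6 -304.   149.1] rot [-180.    -0.   104.1] q [ 0.61  0.64 -0.2   1.74  0.17  0.78  0.58] F [ 0.3  0.3 -0.2] w 30.0
tool dx 1.8 dy 0.8 dz 0.1 turn -0.005
```

View pics/c31.png

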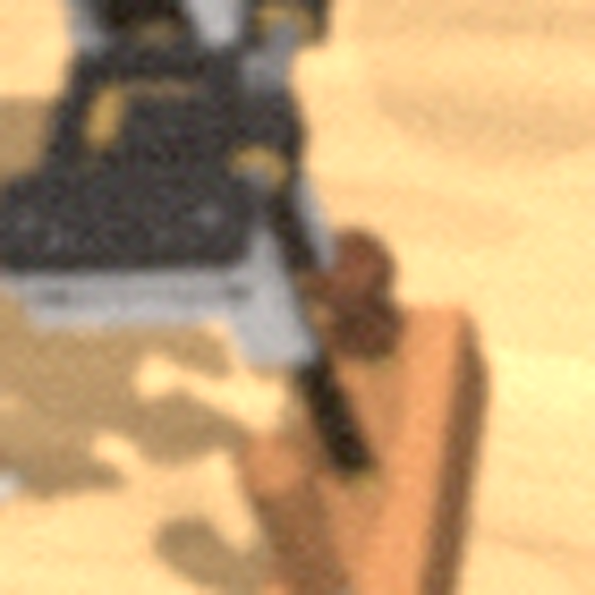

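The scriber stands seated upright at about (202,196), running up between the fingers. Closing on the butt.

Call:
servo_tool(plan=[1.5,0.5,0,0,0,0,0,0,0,0,0,0,0,0,0,0,0,0,0,0,0,0,0,0,0,0,0,0,0,0,0,0,0,0,0,0,0,0,0,0], hand=5)

```text
time: 41.57
eef_pos: [0.5113, -0.3022, 0.1497]
eef_rot: [3.141, 0.0, 1.818]
force: [0.2, -0.2, -0.1]
gripper_width: 0.0123
```

Call:
servo_tool(plan=[0,0,-5,0,0,0,-10,0,0,0,-15,0,0,0,-15,0,0,0,-8,0,0,0,0,0,0,0,0,0,0,0,0,0,0,0,0,0,0,0,0,0])

```text
time: 42.4
eef_pos: [0.5109, -0.3019, 0.2019]
eef_rot: [-3.141, -0.001, 1.818]
force: [1.0, 0.4, -0.9]
gripper_width: 0.0126
```

```bash
python3 st.py 511 -302 149 104.4;  python3 -c "
from h import *
S=grab('scene','scene32')
i=cv2.imread('pics/scene32.png')[140:210,160:230]; i=cv2.resize(i,None,fx=8.5,fy=8.5,interpolation=cv2.INTER_CUBIC)
cv2.imwrite('pics/c32.png',cv2.convertScaleAbs(i,alpha=1.8))
"
```

```text
t 42.4 p [ 510.9 -301.9  201.9] rot [-1.799e+02 -1.000e-01  1.042e+02] q [ 0.62  0.57 -0.21  1.7   0.15  0.89  0.6 ] F [ 1.   0.4 -0.9] w 12.6
tool dx -0.1 dy 0.1 dz 52.9 turn -0.004
```

View pics/c32.png

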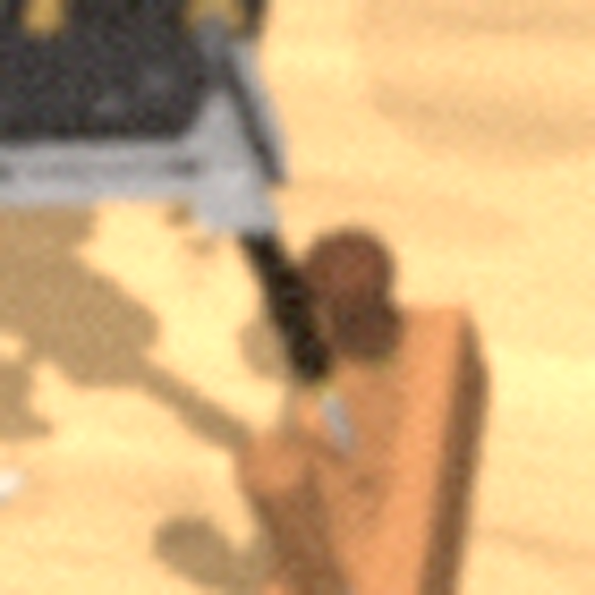

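Call:
servo_tool(plan=[12,0,-3,0,20,0,0,0,20,0,0,0,0,0,0,0,0,0,15,0,0,0,15,0,0,0,12,0,0,0,9,0,0,0,0,0,0,0,0,0])

```text
time: 43.28
eef_pos: [0.4985, -0.2515, 0.1545]
eef_rot: [-3.141, -0.0, 1.818]
force: [-0.3, -0.4, 0.3]
gripper_width: 0.0122
```

```bash
python3 st.py 511 -302 153.7 104.4;  python3 -c "
from h import *
S=grab('scene','scene33')
i=cv2.imread('pics/scene33.png')[140:210,170:240]; i=cv2.resize(i,None,fx=8.5,fy=8.5,interpolation=cv2.INTER_CUBIC)
cv2.imwrite('pics/c33.png',cv2.convertScaleAbs(i,alpha=1.8))
"
```

```text
t 43.28 p [ 498.5 -251.5  154.5] rot [-180.    -0.   104.2] q [ 0.55  0.59 -0.2   1.84  0.17  0.73  0.5 ] F [-0.3 -0.4  0.3] w 12.2
tool dx -52.0 dy -0.2 dz 0.8 turn -0.004
```

View pics/c33.png

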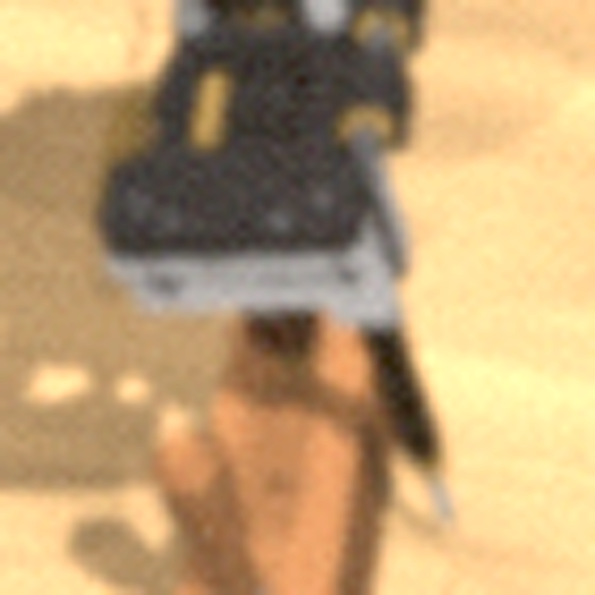

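Call:
servo_tool(plan=[-10,0,0,0,-10,0,0,0,-7,0,0,0,-7,0,0,0,-7,0,0,0,-7,0,0,0,-7,0,0,0,-7,0,0,0,-7,0,0,0,0,0,0,0])

```text
time: 44.17
eef_pos: [0.5156, -0.3208, 0.1547]
eef_rot: [3.141, 0.002, 1.816]
force: [0.3, 1.8, 1.7]
gripper_width: 0.0123
```

```bash
python3 st.py 511 -302 153.7 104.4;  python3 -c "
from h import *
S=grab('scene','scene34')
i=cv2.imread('pics/scene34.png')[140:210,160:230]; i=cv2.resize(i,None,fx=8.5,fy=8.5,interpolation=cv2.INTER_CUBIC)
cv2.imwrite('pics/c34.png',cv2.convertScaleAbs(i,alpha=1.8))
"
```

```text
t 44.17 p [ 515.6 -320.8  154.7] rot [1.800e+02 1.000e-01 1.041e+02] q [ 0.64  0.65 -0.2   1.7   0.17  0.81  0.6 ] F [0.3 1.8 1.7] w 12.3
tool dx 19.4 dy 0.1 dz 1.0 turn -0.006
```

View pics/c34.png

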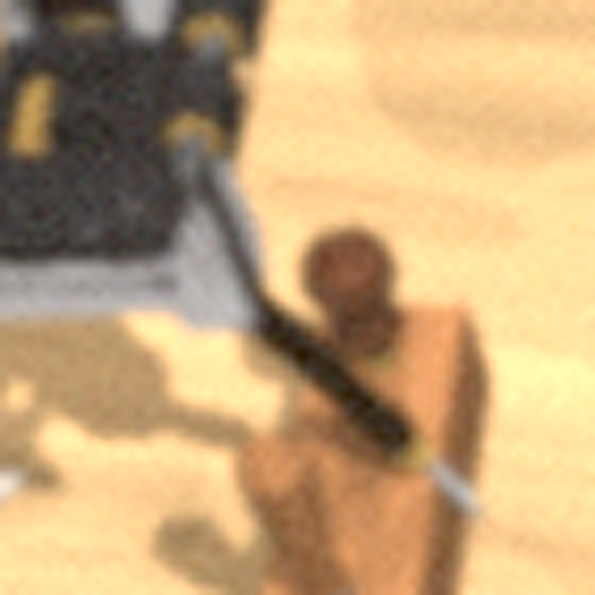

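Call:
servo_tool(plan=[-6,0,1,0,-6,0,1,0,-6,0,1,0,-6,0,1,0,-6,0,1,0,-6,0,1,0,-6,0,1,0,-2,0,0,0,0,0,0,0,0,0,0,0])

```text
time: 45.05
eef_pos: [0.5265, -0.3622, 0.1481]
eef_rot: [3.141, 0.002, 1.817]
force: [-0.2, 0.3, 1.4]
gripper_width: 0.012
```

```bash
python3 st.py 511 -302 153.7 104.4;  python3 -c "
from h import *
S=grab('scene','scene35')
i=cv2.imread('pics/scene35.png')[140:210,150:220]; i=cv2.resize(i,None,fx=8.5,fy=8.5,interpolation=cv2.INTER_CUBIC)
cv2.imwrite('pics/c35.png',cv2.convertScaleAbs(i,alpha=1.8))
"
```

```text
t 45.05 p [ 526.5 -362.2  148.1] rot [1.800e+02 1.000e-01 1.041e+02] q [ 0.68  0.7  -0.2   1.62  0.17  0.84  0.65] F [-0.2  0.3  1.4] w 12.0
tool dx 62.2 dy -0.4 dz -5.6 turn -0.005
```

View pics/c35.png

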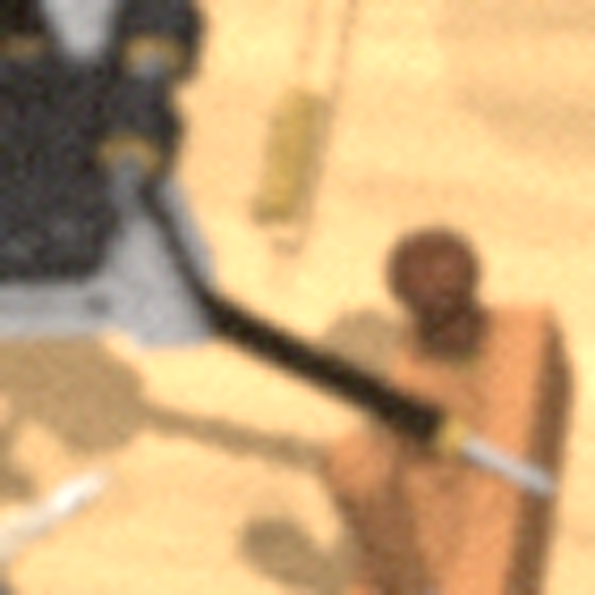

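```bash
python3 - <<'E'
from tip import *
S=load('scene35'); f=lambda x,y:(150+x/8.5-.44,140+y/8.5-.44)
G=np.array([.5265,-.3622,.1531])
for dx in (0,.003):
  P=[]
  for p in((550,490),(450,436),(215,308)): P.append(tip(S,f(*p),G,104.1,dx))
  v=P[0]-P[2]; print('tilt',np.degrees(np.arctan2(np.hypot(v[0],v[1]),-v[2])),np.linalg.norm(v)); v=P[0]-P[1]; print(np.degrees(np.arctan2(np.hypot(v[0],v[1]),-v[2])),np.linalg.norm(v))
E
```

```text
tip [ 503.9 -272.3   36.1] along 92.7 dz -117.0 len 149.3 tilt -38.4
tip [ 510.2 -297.2   68.6] along 67.0 dz -84.5 len 107.8 tilt -38.4
tip [ 523.7 -351.1  139.7] along 11.4 dz -13.4 len 17.6 tilt -40.4
tilt 38.130993073566074 0.13165376330968895
38.31574541016221 0.04142492578023599
tip [ 503.4 -270.4   40.3] along 94.6 dz -112.8 len 147.3 tilt -40.0
tip [ 509.7 -295.2   72.6] along 69.1 dz -80.5 len 106.1 tilt -40.6
tip [ 523.2 -348.9  143.3] along 13.7 dz -9.8 len 16.8 tilt -54.6
tilt 38.13099307356604 0.13105209486795338
38.315745410162165 0.041235610489000644
```

Call:
servo_tool(plan=[-2,0,1,0,-2,0,1,0,-2,0,1,0,-2,0,1,0,-1,0,0,0,0,0,0,0,0,0,0,0,0,0,0,0,0,0,0,0,0,0,0,0])

```text
time: 45.93
eef_pos: [0.5284, -0.37, 0.1437]
eef_rot: [-3.142, 0.0, 1.818]
force: [0.0, 2.3, 0.9]
gripper_width: 0.012
```

Call:
servo_tool(plan=[0,0,-20,0,0,0,-30,0,0,0,-30,0,0,0,-35,0,0,0,-35,0,0,0,0,0,0,0,0,0,0,0,0,0,0,0,0,0,0,0,0,0])

```text
time: 46.77
eef_pos: [0.5276, -0.3698, 0.2919]
eef_rot: [-3.139, -0.002, 1.818]
force: [1.0, -0.4, -0.7]
gripper_width: 0.012
```

```bash
python3 st.py 676 -60 289 104.4;  python3 -c "
from h import *
S=grab('scene','scene36')
i=cv2.imread('pics/scene36.png')[100:190,140:230]; i=cv2.resize(i,None,fx=6.5,fy=6.5,interpolation=cv2.INTER_CUBIC)
cv2.imwrite('pics/c36.png',cv2.convertScaleAbs(i,alpha=1.8))
"
```

```text
t 46.77 p [ 527.6 -369.8  291.9] rot [-1.799e+02 -1.000e-01  1.042e+02] q [ 0.7   0.57 -0.22  1.43  0.13  1.16  0.7 ] F [ 1.  -0.4 -0.7] w 12.0
tool dx 264.1 dy 219.6 dz 2.9 turn -0.004
```

View pics/c36.png

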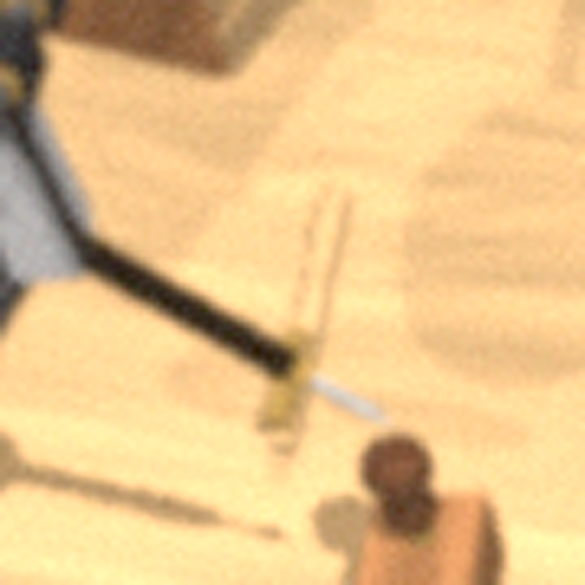

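```bash
python3 - <<'E'
from tip import *
S=load('scene36'); f=lambda x,y:(140+x/6.5-.43,100+y/6.5-.43)
G=np.array([.5276,-.3698,.2969])
for dx in (0,.005):
  P=[]
  for p in((385,418),(300,373),(90,247)): P.append(tip(S,f(*p),G,104.2,dx))
  v=P[0]-P[2]; print('tilt',np.degrees(np.arctan2(np.hypot(v[0],v[1]),-v[2])),np.linalg.norm(v)); v=P[0]-P[1]; print(np.degrees(np.arctan2(np.hypot(v[0],v[1]),-v[2])),np.linalg.norm(v))
E
```

```text
tip [ 504.8 -279.8  184.1] along 92.9 dz -112.8 len 146.1 tilt -39.5
tip [ 511.1 -304.4  212.3] along 67.4 dz -84.6 len 108.2 tilt -38.6
tip [ 524.7 -358.2  284.1] along 12.0 dz -12.8 len 17.6 tilt -43.1
tilt 38.976073373453666 0.12856265523615365
42.09086416869794 0.037927685405500344
tip [ 504.  -276.6  189.9] along 96.2 dz -107.0 len 143.9 tilt -41.9
tip [ 510.2 -301.   217.8] along 70.9 dz -79.1 len 106.2 tilt -41.9
tip [ 523.7 -354.4  289.1] along 15.9 dz -7.8 len 17.7 tilt -63.8
tilt 38.976073373453715 0.12758603556598172
42.09086416869799 0.03763956967280129
```

Call:
servo_tool(plan=[30.3,24.4,0,0,30.3,24.4,0,0,30.3,24.4,0,0,30.3,24.4,0,0,30.3,24.4,0,0,30.3,24.4,0,0,30.3,24.4,0,0,30.3,24.4,0,0,30.3,24.4,0,0,0,0,0,0])

```text
time: 47.65
eef_pos: [0.6767, -0.0397, 0.2923]
eef_rot: [3.139, -0.008, 1.83]
force: [-1.2, 1.1, -0.2]
gripper_width: 0.0124
```

Call:
servo_tool(plan=[0,0,0,0,0,0,0,0,0,0,0,0,0,0,0,0,0,0,0,0,0,0,0,0,0,0,0,0,0,0,0,0,0,0,0,0,0,0,0,0])

```text
time: 48.48
eef_pos: [0.6747, -0.0519, 0.2937]
eef_rot: [3.141, -0.0, 1.818]
force: [-0.2, 0.3, 0.4]
gripper_width: 0.0118
```

```bash
python3 st.py 673.8 -51.2 293 104.4;  python3 -c "
from h import *
S=grab('scene','scene37');T=grab('top','top37')
i=cv2.imread('pics/scene37.png')[190:270,250:340]; i=cv2.resize(i,None,fx=7,fy=7,interpolation=cv2.INTER_CUBIC)
cv2.imwrite('pics/c37.png',cv2.convertScaleAbs(i,alpha=1.4))
i=cv2.imread('pics/top37.png')[100:170,280:370]; i=cv2.resize(i,None,fx=7,fy=7,interpolation=cv2.INTER_CUBIC)
cv2.imwrite('pics/c37t.png',i)
"
```

```text
t 48.48 p [674.7 -51.9 293.7] rot [180.   -0.  104.2] q [ 0.17  0.62 -0.24  1.33  0.15  1.21  0.16] F [-0.2  0.3  0.4] w 11.8
tool dx 0.9 dy -0.7 dz 0.7 turn -0.004
```

View pics/c37.png

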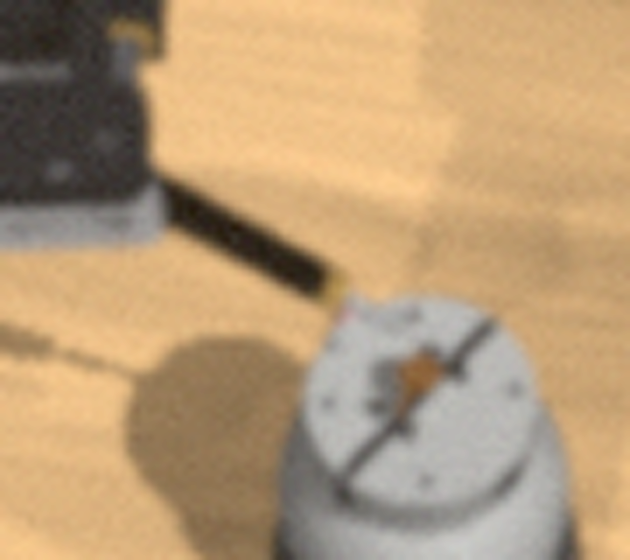

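View pics/c37t.png

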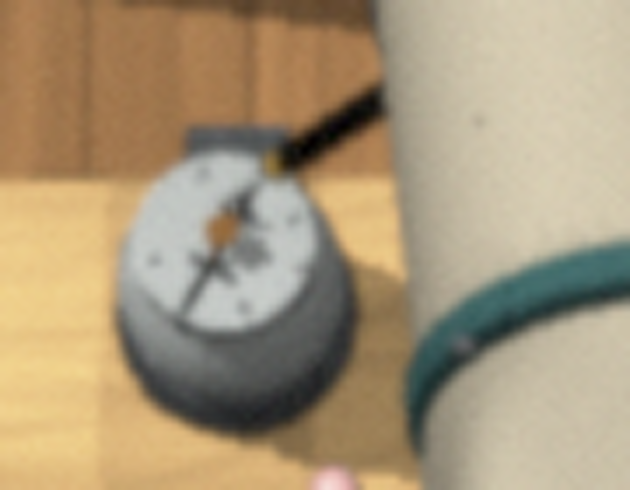

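```bash
cat > fin.py <<'E'
from tip import *
def axis(S,s1,s2,T,t1,t2):
    n=[]
    for d,a,b in((S,s1,s2),(T,t1,t2)):
        _,w1=ray(d,*a);_,w2=ray(d,*b); n.append(np.cross(w1,w2))
    v=np.cross(*n); v/=np.linalg.norm(v); v*=np.sign(v[2]); 
    print('dir',v.round(3),'tilt',np.degrees(np.arccos(v[2])).round(1)); return v
E
python3 - <<'E'
from fin import *
S=load('scene37');T=load('top37')
f=lambda x,y:(250+x/7-.43,190+y/7-.43); g=lambda x,y:(280+x/7-.43,100+y/7-.43)
v=axis(S,f(175,193),f(335,288),T,g(378,98),g(273,163))
F,e=tri(S,f(335,288),T,g(274,163)); print('ferrule',F*1000,e)
R,e=tri(S,f(420,373),T,g(222,230)); print('ring',R*1000,e)
print('tip',(F-.045*v)*1000)
a=np.radians(104.2);vv=.74*np.array([0,0,1])-.67*np.array([np.cos(a),np.sin(a),0]);print('plane dir 42deg',vv, (F-.045*vv)*1000)
for d,w in((S,f(335,288)),): tip(d,w,np.array([.6747,-.0519,.2987]),104.2)
E
```

```text
dir [ 0.128 -0.612  0.78 ] tilt 38.7
ferrule [660.1710971   15.48859212 216.71441152] 0.0024370304231105424
ring [650.95105097  39.29143638 153.55207773] 0.002433704361369304
tip [654.42755696  43.04090358 181.60199378]
plane dir 42deg [ 0.16435595 -0.64952838  0.74      ] [652.77507941  44.71736942 183.41441152]
tip [657.5  15.9 212.4] along 70.0 dz -86.3 len 111.1 tilt -39.0
```

Call:
servo_tool(plan=[-1.8,-1.8,0,0,-1.7,-1.8,0,0,0,0,3,0,0,0,3,0,0,0,3,0,0,0,3,0,0,0,0,0,0,0,0,0,0,0,0,0,0,0,0,0])

```text
time: 49.42
eef_pos: [0.6722, -0.0561, 0.2818]
eef_rot: [3.141, 0.0, 1.818]
force: [0.9, 0.5, -0.5]
gripper_width: 0.0124
```

```bash
python3 st.py 673.8 -51.2 293 104.4;  python3 -c "
from h import *
S=grab('scene','scene38');T=grab('top','top38')
i=cv2.imread('pics/scene38.png')[210:270,260:340]; i=cv2.resize(i,None,fx=10,fy=10,interpolation=cv2.INTER_CUBIC)
cv2.imwrite('pics/c38.png',cv2.convertScaleAbs(i,alpha=1.4))
i=cv2.imread('pics/top38.png')[110:160,290:350]; i=cv2.resize(i,None,fx=11,fy=11,interpolation=cv2.INTER_CUBIC)
cv2.imwrite('pics/c38t.png',i)
"
```

```text
t 49.42 p [672.2 -56.1 281.8] rot [180.    0.  104.2] q [ 0.18  0.62 -0.24  1.35  0.15  1.18  0.17] F [ 0.9  0.5 -0.5] w 12.4
tool dx 4.4 dy 2.8 dz -11.2 turn -0.004
```

View pics/c38.png

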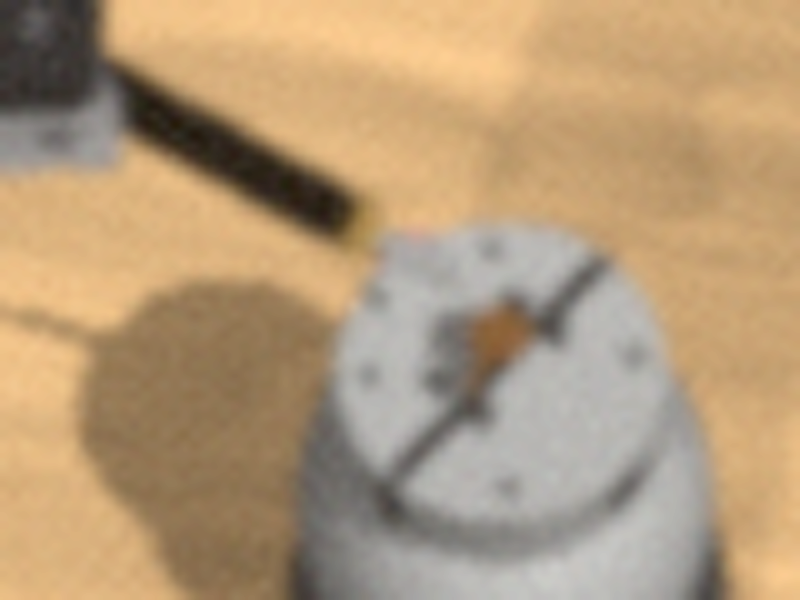

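View pics/c38t.png

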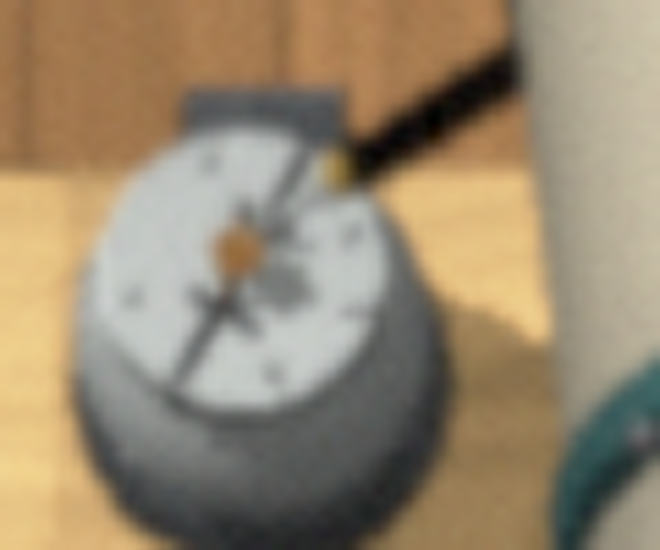

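```bash
python3 - <<'E'
from fin import *
S=load('scene38');T=load('top38')
f=lambda x,y:(260+x/10-.45,210+y/10-.45); g=lambda x,y:(290+x/11-.45,110+y/11-.45)
v=axis(S,f(125,85),f(362,222),T,g(515,58),g(340,170))
F,e=tri(S,f(362,222),T,g(340,169)); print('ferrule',F*1000,e)
R,e=tri(S,f(502,335),T,g(238,252)); print('ring',R*1000,e)
P=F-.045*v; print('tip',P*1000)
for d,n,h in((S,'S',lambda p:(p-[260,210]+.45)*10),(T,'T',lambda p:(p-[290,110]+.45)*11)): print(n,'tip px',h(proj(d,P)),'ring',h(proj(d,R)))
def enh(d,r,fx,n):
    i=cv2.cvtColor(d['frame'],cv2.COLOR_RGB2GRAY)[r[0]:r[1],r[2]:r[3]].astype(float); i=cv2.resize(i,None,fx=fx,fy=fx,interpolation=cv2.INTER_CUBIC)
    lo,hi=np.percentile(i,30),np.percentile(i,99.5); return cv2.imwrite('pics/'+n,np.clip((i-lo)/(hi-lo)*255,0,255).astype(np.uint8))
enh(S,(228,252,290,324),16,'e38.png');enh(T,(118,142,300,330),18,'e38t.png')
E
```

```text
dir [ 0.14  -0.604  0.785] tilt 38.3
ferrule [657.54267166  10.77891316 205.94749162] 0.002193838869432429
ring [651.03036956  39.66628399 152.89953191] 0.0025431458032048417
tip [651.2354938   37.94391538 170.63060951]
S tip px [487.62457635 297.39001963] ring [496.4544132  335.02199061]
T tip px [236.50584794 233.68370263] ring [233.3751759  253.05834601]
```

View pics/e38.png

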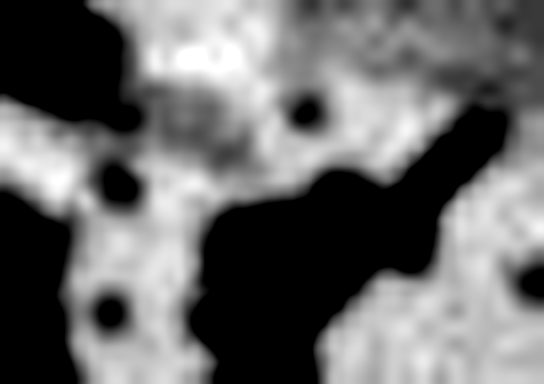

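View pics/e38t.png

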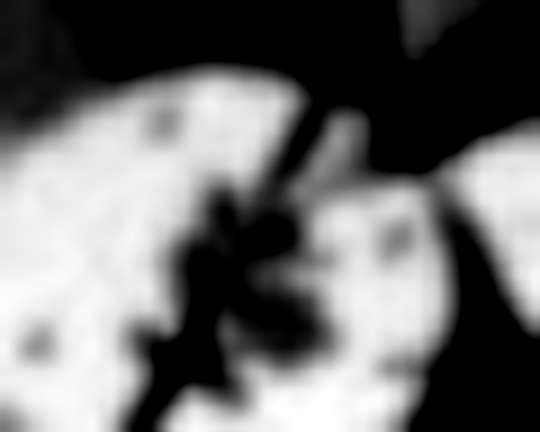

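View pics/scene38.png

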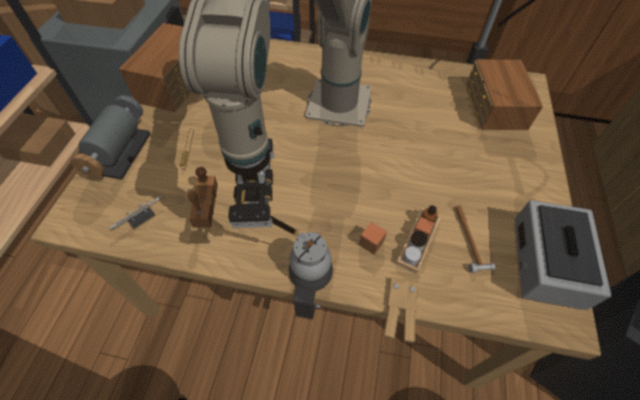

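The full view shows the box row complete at about (422,238), with the graver and burnisher still in the stand. The hammer, brush and large block haven't moved. The scriber is held slanted over the vise at (310,245), so I'm handing in.

```bash
python3 -c "
from cell import env
print(env.job_done()); s=env.read_state(); print(s['time'],s['gripper_width'],s['force'])"
```

```text
the job is handed in; nothing more can be done
None
the job is handed in; nothing more can be done
```

I handed the job in at about 49.5 s. Both items are in the box, and the scriber is held slanted, point down, over the ring. The slant came out nearer 38–42° than 45°.

- **Box:** The jar and the 40 mm plate block stand upright on the floor between the bottle and the tin. After release, both cameras showed one upright row.
- **Scriber:** The tool interface can't tilt the hand, so I swung the scriber in the grip against the stand's edge.
    - **First try:** It pivoted badly and left the scriber weakly held near its butt at about 28°. I set it back upright in its own hole and gripped it again at the butt.
    - **Second try:** This gave the slant it has now. I then carried it over the vise.
- **Final check:** From two views, the point is at about (651, 38, 171) mm and the ring face at (651, 39.5, 153–154) mm. That puts the point about 17 mm above the middle of the face. The wrist force was about 1 N, so nothing was being pressed.

**What disagreed or is uncertain:**
- **Slant:** The last two-view reading was 38°, other image readings ran up to 42°, and the push geometry suggested about 47°.
- **Point position:** The needle barely shows against the white vise, so I worked the point out from the ferrule and the tool's axis.
- **Grip:** The hold is close to the rounded butt. It stayed steady between the last two poses, so I left it rather than risk pushing for more angle.

The graver, burnisher, hammer and brush look unmoved in the last overview. The cabochon was last seen in place just before I carried the scriber back to the stand. I did not check it again in the final picture.

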